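# Load the bench shaker and lock its telescopic clamp on the jars

### The arm

A 7-joint arm with a two-finger parallel gripper is mounted at the origin on the work surface. World frame = base frame: x ahead of the robot, y to its left, z up, the work surface at z = 0. Lengths are in m, angles in degrees, forces in N, time in s.
With the tool pointing down it reaches from about 0.425 to 0.825 m from the base axis. Payload 3.6 kg.
Tool frame: the origin (TCP) lies midway between the tips of the shut fingers; the grasp point (between the pads) lies 19 mm behind it; z points along the fingers, y is the line along which they close (so a half turn about z gives the same grasp; the last joint's range is limited). The gripper opens to 93 mm and grips with 3 to 60 N. Pads are 15 mm wide; open, the fingers measure 128 mm over their backs; the gripper's body (75 mm by 188 mm) begins 65 mm behind the grasp point.
Start: joints at [66.091, 35.231, -0.722, 81.555, 0.464, 63.22, -2.315], TCP at [0.248, -0.601, 0.219] pointing down, gripper open.
Joint ranges: [-178.69, 178.69], [-17.37, 117.87], [-77.05, 75.6], [15.02, 138.74], [-78.02, 258.01], [0.78, 113.62], [-162.83, 162.83]. Speed limits (degrees/s): [159.86, 159.86, 180, 180, 180, 180, 180].

### API

Orientations are given as a 3x3 rotation matrix whose columns are the frame's x, y, z axes.
In Python, from workcell import readout, vision, job gives the robot as it stands.
- The arm moves only by the shell command python3 -m creep 'ROWS' [FORCE]. ROWS is JSON, a list of rows, each a list of 5 numbers: the gripper's target within -1 to 1 (shut at 1, half-way at 0, fully open at -1), then the shift along the tool's x, y, z in m, then the turn about the tool's z in rad. A call has exactly 10 rows; each row is the pose to reach, as a shift and turn from the pose commanded when the call began, along the tool's axes at that moment; what a row does not reach only later rows make up. A row lasts 1/12 s, in which the tool goes at most 41.7 mm and 7.16 degrees, less where a joint would pass 70% of its speed; a pose out of reach is approached as far as the arm can. A call with a gripper value outside its range is refused whole. The fingers move at their own pace and stop on an object; FORCE is the grip in N (left out, the last holds). Time passes only in rows, so rows that repeat a pose let the fingers close, or fill a call up. It gives the time, the measured TCP pose, the force, the opening and the grip force at its end, in the units of the state.
- readout.get_obs(): the state, without advancing time (a new reading comes with each control period).
- vision.snapshot(name): name is "side" or "top" or "wrist"; returns the picture (480x640x3 uint8, red, green, blue); there is no depth.
- vision.camera_params(name): a dict with "vertical_fov" (degrees; the focal length in pixels is half the picture's height over the tangent of half this angle, whatever the lens; pixels are square), "cx", "cy" (the principal point, pixels), "view" (4x4, takes a point from world to camera coordinates). Camera axes: x right, y up, looking along -z (the intrinsics and any distortion apply to the point x, -y, -z); pixel columns grow to the right and rows downward; lengths in m; the calibration is good to about 2 mm. A picture is of the moment at which its call begins: read the wrist's pose just before it. camera_params takes no time and is no camera call; for the wrist camera it gives the pose at the moment of the call.
- job.close_job(): hands the job in; it is judged then, once.
The state is a dict: "clock": time; "joint_positions": joint angles; "dq": joint speeds; "joint_torque": joint torques, N m; "tool_pos": TCP position; "orientation": TCP orientation; "force": force on the tool from outside, world axes, zero at the start; "ft_torque": the same for the moment, N m; "grip_width": finger opening in m; "grasp_force": force on a finger pad.
Only numpy, scipy, OpenCV 4.12 (cv2) and the standard library are available. Lean on these libraries where they do the work, as an engineer would, in place of code of your own. Each camera call takes 0.05 s, during which the arm holds its last target. There are 200 camera calls.

### The job

Get the shaker ready and start it: first open its telescopic clamp to the last (widest) hole, then stand every orange-capped jar upright in the channel in one row against the fence, and close the clamp to the hole that leaves no room for another jar, so that the row is snug and both red buttons have popped fully out. Only then swing the green-balled start lever all the way over, away from the robot. Leave the blue-capped jar and everything else on the bench where they are.

Things in the scene. Friction and masses are not known exactly. Their poses are not given: they have to be found in the camera images.
- shaker: bench shaker, fixed, 245 x 400 mm, grey deck 60 mm above the bench. Origin at bench height under the fence's inner face, on the channel's centre line; +y runs along the channel away from the fence, +x away from the robot, z up. The telescopic tube runs parallel to the channel at x = -110, z = 110 mm; its post, 36 mm wide (y = -116..-102 mm), reaches up to z = 135 mm
- fence (a point): foot of the fence, on the channel's floor (shaker 0, 0, 60 mm). The channel, 60 mm wide (x = -30..30 mm), lies between two guide rails 8 mm thick, tops at shaker z = 95 mm, from y = 0 to 265 mm; the 8 mm thick fence (x = -38..38, top z = 120 mm) closes it at y = 0
- sleeve (a joint): square aluminium outer tube, 30 x 30 mm, blue stripe on top, sliding along shaker y; metres, grows as the clamp opens, -0.003 to 0.150; starts locked at 0. Four 17 mm holes 48 mm apart in each side wall (3 mm thick) meet the buttons at 0 (room for 2 jars), 0.048 (3 jars), 0.096 (4) and 0.144 (widest, 5), 1.5 mm play either way. Friction about 3 N
- clamp_plate (a point): on the sleeve: middle of the inner face (towards the fence) of the blue clamp plate, at shaker x = 0, y = 104 mm + sleeve value, z = 110 mm; axes as the shaker's. Plate 8 mm thick, 52 mm wide, z = 67 to 120 mm, on a 10 mm square arm (z = 105 to 115 mm). It pushes jars along. The sleeve reaches from 202 mm before (-y) to 12 mm beyond this face
- buttons (a point): point on the tube's centre line midway between the two red spring buttons, fixed in the shaker (-110, 70, 110 mm). To move the sleeve a hole: pinch it here across its sides (along shaker x), which presses both buttons flush; keep the grip and draw the sleeve along y with up to 20 N; the buttons dip under the wall and pop out and lock at the very next hole, so each hole needs a new press
- button_far (a joint): red domed button, 14 mm diameter, standing 7 mm out of a hole in the sleeve (44 mm over both buttons), on the side away from the robot (+x); metres pressed in: 0 fully out through a hole, 0.007 flush with the sleeve's wall, 0.010 held under the wall between holes. 2 N to start, 4.5 N fully in
- button_near (a joint): the same button on the robot's side (-x) of the sleeve
- start (a joint): start lever: rad, 0 = leaning towards the robot (off, as it starts), 1.0 = leaning away from it (on). It pivots about shaker y at shaker (20, -70, 84) mm, its ball is 80 mm from the pivot; it stays where it is left and takes under 2 N
- start_tip (a point): centre of the lever's green ball, 26 mm diameter; off it is at shaker (-18, -70, 154) mm, on at (58, -70, 154) mm
- jar1: white jar with an orange cap, upright, 48 mm diameter (cap 46 mm), 95 mm tall, bottom-heavy, about 0.13 to 0.25 kg; origin at the centre of its underside, z up. Any of jar1 to jar4 may be absent
- jar2: white jar with an orange cap, upright, 48 mm diameter (cap 46 mm), 95 mm tall, bottom-heavy, about 0.13 to 0.25 kg; origin at the centre of its underside, z up. Any of jar1 to jar4 may be absent
- jar3: white jar with an orange cap, upright, 48 mm diameter (cap 46 mm), 95 mm tall, bottom-heavy, about 0.13 to 0.25 kg; origin at the centre of its underside, z up. Any of jar1 to jar4 may be absent
- jar4: white jar with an orange cap, upright, 48 mm diameter (cap 46 mm), 95 mm tall, bottom-heavy, about 0.13 to 0.25 kg; origin at the centre of its underside, z up. Any of jar1 to jar4 may be absent
- jar_blue: the same jar with a blue cap, to be left alone; origin at the centre of its underside. It stands among the others
- beaker: glass beaker, 72 mm diameter, 80 mm tall, upright; bystander; origin at the centre of its underside
- spatula: spatula 170 mm long lying flat beside the jars; bystander
- amber_bottle: amber bottle, 70 mm diameter, 160 mm tall; bystander; origin under its centre
- tip_box: blue box 85 x 120 x 60 mm; bystander; origin under its centre
- white_tub: white tub with a yellow label, 90 mm diameter, 110 mm tall; bystander; origin under its centre
- flask: conical glass flask, 84 mm diameter, 130 mm tall, near the jars; bystander; origin under its centre
Not all that is in view belongs to the job. Leave any purple, turquoise or yellow look-alike of the jar4 alone.

How it is judged:
By the outcome, as a careful person would: the job done as asked, in the order asked, and still so for the second after the job is handed in, with the robot touching nothing.
Of jar1, jar2, jar3, jar4 only 2 to 4 are there at a start; the rules pass over those that are not, and their reading is None.
At some moment in a run one of jar1, jar2, jar3, jar4 may be knocked a few centimetres aside while the robot is not near it.
Once in a run the grip may slacken for a moment while it holds something.
It also fails if it takes over 208 s, if anything falls off the work surface, if the arm or the gripper's body presses on something with over 40 N, if the wrist force passes 120 N, or if a joint passes its speed limit or range.

## Working session

There is one attempt and no reset: what is moved stays moved. The work goes in short steps, Python scripts to look and compute and a shell command to move; the robot and the scene stay as the last step left them, time stands still between calls to the robot, and variables do not carry over. Pictures are saved under pics/ and viewed, at most 14 in all, crops included, and the job is handed in when it is done.

```bash
ls; mkdir -p pics; python3 - <<'E'
from workcell import readout, vision
import cv2
print(readout.get_obs())
for n in("top","side"):
    print(n,vision.camera_params(n)); cv2.imwrite(f"pics/{n}0.png",vision.snapshot(n)[:,:,::-1])
E
```

```text
pics
{'clock': 0.0, 'joint_positions': array([66.09266843, 35.28920984, -0.72532362, 81.63894487,  0.46387632,
       63.21927493, -2.31618539]), 'dq': array([-0.06589715,  0.04592743, -0.01337324, -0.04349276,  0.00257236,
       -0.00279173, -0.01686869]), 'joint_torque': array([-4.47956736e-04, -4.58930504e+01,  2.09245258e-01, -1.65746963e+01,
       -6.09728834e-02,  2.05380149e-02,  2.54945844e-04]), 'tool_pos': array([ 0.24731577, -0.60027064,  0.21749525]), 'orientation': array([[ 9.24590812e-01,  3.80960489e-01, -9.68134761e-04],
       [ 3.80961719e-01, -9.24587875e-01,  2.33044594e-03],
       [-7.31783846e-06, -2.52353118e-03, -9.99996816e-01]]), 'force': array([-0.24265829, -0.43738225,  0.25794874]), 'ft_torque': array([-0.00643078, -0.0151322 , -0.01266037]), 'grasp_force': 0.0, 'grip_width': 0.0930444794631246}
top {'vertical_fov': 49.732112430093885, 'cx': 319.0024588152742, 'cy': 244.19458171116966, 'view': array([[-2.45484348e-02, -9.99531905e-01, -1.82577271e-02,
         1.15321033e-03],
       [ 9.82970942e-01, -2.74606386e-02,  1.81697661e-01,
        -5.25603905e-01],
       [-1.82113978e-01, -1.34864220e-02,  9.83184935e-01,
        -1.70618520e+00],
       [ 0.00000000e+00,  0.00000000e+00,  0.00000000e+00,
         1.00000000e+00]])}
side {'vertical_fov': 48.41811486916601, 'cx': 325.4603861322229, 'cy': 229.80908861637832, 'view': array([[ 0.99910642, -0.039571  , -0.01484931, -0.49198586],
       [ 0.03476724,  0.56968457,  0.82112772, -0.0973334 ],
       [-0.02403342, -0.82091024,  0.57055128, -1.69956907],
       [ 0.        ,  0.        ,  0.        ,  1.        ]])}
```

View pics/top0.png

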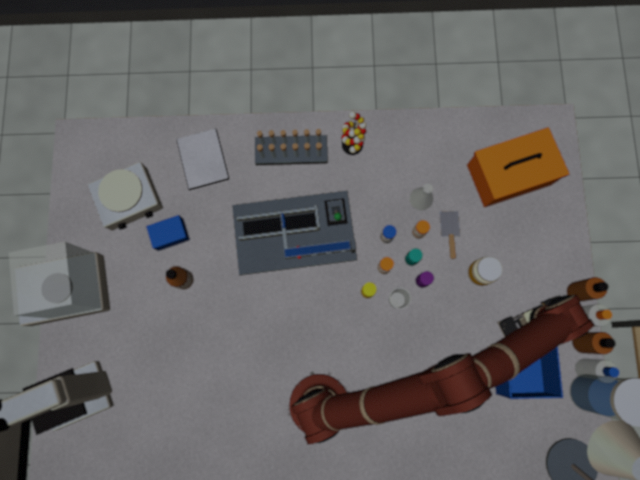

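View pics/side0.png

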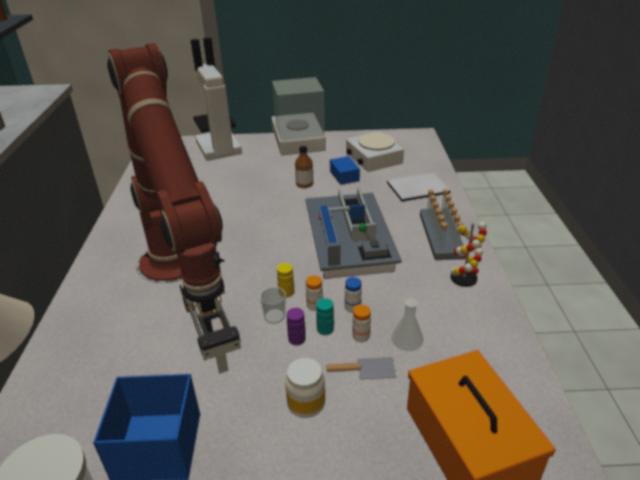

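Two orange-capped jars seem visible: top (422,228) and (387,265), side (361,316) and (314,287). The blue one is at top (389,233). The shaker is at top (295,232), with its fence to the right. I'll enlarge both views to get accurate pixels.

```bash
python3 - <<'E'
import cv2,numpy as np
t=cv2.imread("pics/top0.png");s=cv2.imread("pics/side0.png")
g=lambda im:np.clip(255*(im/255.)**.6,0,255).astype(np.uint8)
cv2.imwrite("pics/t1.png",g(cv2.resize(t[180:310,225:465],None,fx=3.3,fy=3.3,interpolation=2)))
cv2.imwrite("pics/s1.png",g(cv2.resize(s[180:350,250:430],None,fx=3.5,fy=3.5,interpolation=2)))
for n,im in(("top",t),("side",s)):
    h=cv2.cvtColor(im,cv2.COLOR_BGR2HSV)
    for nm,lo,hi in(("orange",(8,150,90),(18,255,255)),("blue",(105,150,60),(120,255,255)),("green",(50,120,40),(75,255,255)),("red",(0,150,60),(5,255,255))):
        k,l,st,c=cv2.connectedComponentsWithStats(cv2.inRange(h,lo,hi))
        print(n,nm,[(c[i].round(1).tolist(),int(st[i,4])) for i in range(1,k) if st[i,4]>(3 if nm in("red","green") else 15)])
E
```

```text
top orange [([516.2, 165.5], 4403), ([422.2, 226.9], 129), ([386.2, 263.7], 126), ([593.1, 288.1], 171), ([603.9, 314.4], 97), ([599.6, 342.8], 173)]
top blue [([283.3, 220.6], 21), ([166.4, 231.8], 812), ([389.1, 231.4], 111), ([316.9, 248.5], 394), ([535.7, 378.5], 1689), ([611.1, 371.9], 96)]
top green [([337.3, 216.1], 42)]
top red [([357.2, 116.2], 12), ([362.7, 130.4], 14), ([346.1, 133.3], 15), ([351.7, 141.4], 15), ([360.6, 143.4], 12), ([559.1, 326.6], 1051), ([499.0, 366.5], 354), ([428.9, 394.7], 3137), ([482.4, 375.1], 45), ([311.9, 408.9], 1391), ([343.5, 414.4], 677)]
side orange [([313.5, 282.0], 164), ([361.2, 311.8], 216), ([481.2, 419.4], 10634), ([414.2, 408.3], 19)]
side blue [([344.4, 169.5], 525), ([355.8, 206.0], 28), ([327.9, 224.3], 223), ([352.6, 283.6], 141), ([148.1, 430.2], 7110)]
side green [([362.3, 226.7], 41)]
side red [([147.3, 47.2], 9), ([148.6, 54.5], 67), ([118.0, 55.1], 43), ([127.6, 55.0], 14), ([134.0, 51.5], 4), ([133.6, 57.2], 23), ([139.1, 58.9], 7), ([128.3, 61.9], 7), ([132.4, 69.4], 5), ([139.1, 80.3], 24), ([150.2, 79.8], 28), ([142.1, 89.8], 192), ([144.2, 95.0], 4), ([127.5, 97.5], 4), ([138.6, 97.6], 5), ([148.8, 108.5], 4), ([173.4, 168.0], 1670), ([146.2, 139.4], 117), ([163.8, 160.4], 5), ([152.8, 166.8], 13), ([159.9, 170.4], 64), ([190.5, 167.5], 4), ([163.2, 177.8], 5), ([160.9, 181.5], 19), ([199.0, 184.5], 6), ([171.4, 191.3], 7), ([156.2, 214.0], 26), ([209.9, 215.4], 7), ([200.4, 221.0], 7), ([173.2, 223.0], 6), ([185.0, 223.6], 7), ([191.0, 224.4], 8), ([482.4, 230.8], 24), ([473.5, 237.8], 8), ([470.2, 246.6], 31), ([201.7, 248.5], 53), ([189.1, 251.3], 19), ([464.2, 256.0], 6), ([477.5, 257.0], 23), ([145.5, 257.0], 4), ([155.8, 269.8], 171), ([462.2, 269.9], 28), ([175.6, 270.0], 7), ([179.8, 272.1], 16), ([474.3, 270.6], 25), ([150.2, 275.0], 12), ([176.2, 275.8], 4), ([189.5, 280.5], 4)]
```

View pics/t1.png

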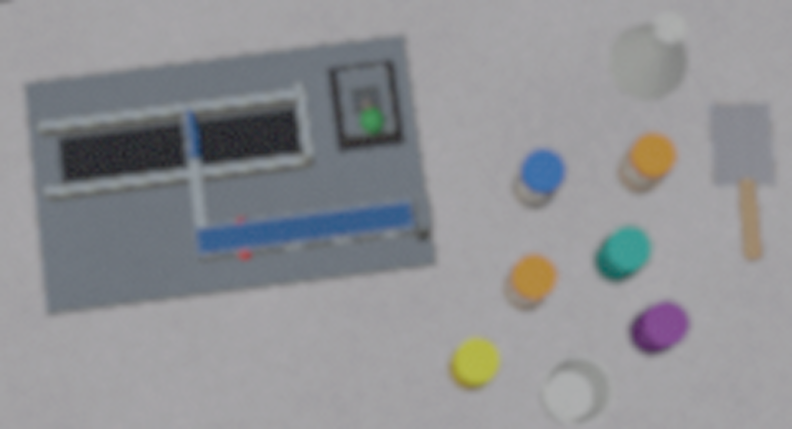

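View pics/s1.png

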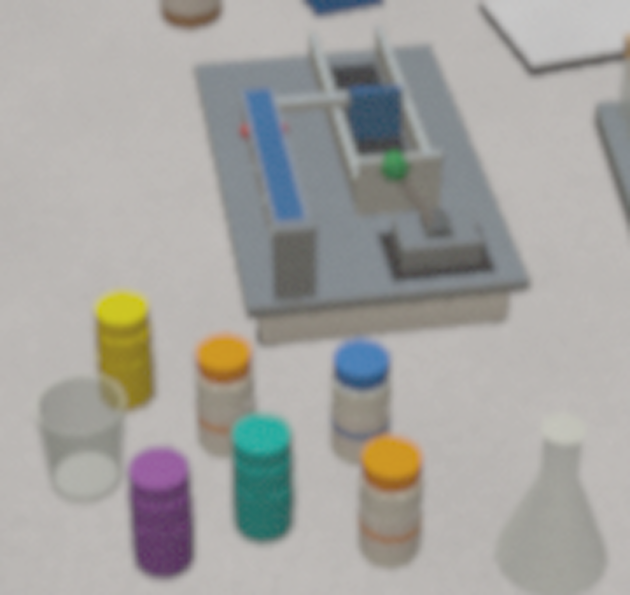

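Enlarged views: orange caps at top px (422.2,226.9) and (386.2,263.7), with the blue cap at (389,231) and purple, turquoise and yellow look-alikes around. Deck corners, red buttons and the green ball are clear. Next I triangulate.

```bash
cat > h.py <<'E'
import numpy as np,cv2
from workcell import readout,vision
def ray(p,uv):
    f=240/np.tan(np.radians(p["vertical_fov"]/2)); V=np.array(p["view"])
    d=np.array([(uv[0]-p["cx"])/f,-(uv[1]-p["cy"])/f,-1.]); R=V[:3,:3]
    return -R.T@V[:3,3], R.T@(d/np.linalg.norm(d))
def tri(obs):
    A=np.zeros((3,3));b=np.zeros(3)
    for p,uv in obs:
        c,d=ray(p,uv);P=np.eye(3)-np.outer(d,d);A+=P;b+=P@c
    x=np.linalg.solve(A,b)
    return x,[float(np.linalg.norm((np.eye(3)-np.outer(d,d))@(x-c))) for c,d in (ray(p,uv) for p,uv in obs)]
def atz(p,uv,z):
    c,d=ray(p,uv);return c+d*(z-c[2])/d[2]
def proj(p,X):
    f=240/np.tan(np.radians(p["vertical_fov"]/2));V=np.array(p["view"]);q=V[:3,:3]@X+V[:3,3]
    return np.array([p["cx"]+f*q[0]/-q[2],p["cy"]-f*q[1]/-q[2]])
E
python3 - <<'E'
from h import *
T=vision.camera_params("top");S=vision.camera_params("side")
np.set_printoptions(precision=4,suppress=True)
tc=lambda x,y:(225+x/3.3,180+y/3.3); sc=lambda x,y:(250+x/3.5,180+y/3.5)
L={"ball":((337.3,216.1),(362.3,226.7)),
"jA":((422.2,226.9),(361.2,311.8)),"jB":((386.2,263.7),(313.5,282.0)),"blue":((389.1,231.4),(352.6,283.6)),
"dFarL":(tc(26,83),sc(432,47)),"dFarR":(tc(405,38),sc(527,288)),"dNearR":(tc(435,265),sc(250,312)),"dNearL":(tc(47,313),sc(195,67)),
"stripeR_far":(tc(411,206),sc(302,217)),"stripeL_near":(tc(199,250),sc(246,91)),"btn":(tc(245,254),sc(246,131)),
"fenceR":(tc(310,160),sc(362,172))}
for k,(a,b) in L.items(): print(k,*tri([(T,a),(S,b)]))
E
```

```text
ball [ 0.5977 -0.0749  0.1556] [0.002143123441908467, 0.002143123441908466]
jA [ 0.5695 -0.3574  0.0853] [0.002008212114486609, 0.0020082121144864924]
jB [ 0.4495 -0.232   0.0848] [0.0020805522404559996, 0.0020805522404559514]
blue [ 0.5567 -0.2468  0.0864] [0.0016254527638608976, 0.001625452763860933]
dFarL [0.673  0.2801 0.0534] [0.00371712112220536, 0.003717121122205304]
dFarR [ 0.71   -0.1161  0.05  ] [0.002995668083594428, 0.0029956680835942235]
dNearR [ 0.4711 -0.1378  0.0522] [0.0048823866140410895, 0.004882386614041107]
dNearL [0.4305 0.2574 0.0532] [0.002951251045007029, 0.0029512510450068344]
stripeR_far [ 0.5174 -0.1121  0.1303] [0.004023563216691149, 0.004023563216690971]
stripeL_near [0.479  0.0963 0.1242] [0.0024913201887267586, 0.0024913201887267196]
btn [0.4767 0.0522 0.1091] [0.0030336235561394206, 0.003033623556139452]
fenceR [ 0.5737 -0.0141  0.1048] [0.005984181787038529, 0.0059841817870385765]
```

```bash
python3 -m creep '[[-1,0.023,-0.023,-0.02,0],[-1,0.046,-0.046,-0.04,0],[-1,0.069,-0.069,-0.06,0],[-1,0.092,-0.092,-0.08,0],[-1,0.115,-0.115,-0.09,0],[-1,0.138,-0.138,-0.1,0],[-1,0.161,-0.161,-0.11,0],[-1,0.184,-0.184,-0.12,0],[-1,0.207,-0.207,-0.13,0],[-1,0.23,-0.23,-0.13,0]]'
python3 -m creep '[[-1,0.023,-0.023,0,-0.12],[-1,0.046,-0.046,0,-0.24],[-1,0.069,-0.069,0,-0.36],[-1,0.092,-0.092,0,-0.48],[-1,0.115,-0.115,0,-0.6],[-1,0.138,-0.138,0,-0.72],[-1,0.161,-0.161,0,-0.84],[-1,0.184,-0.184,0,-0.96],[-1,0.207,-0.207,0,-1.08],[-1,0.23,-0.23,0,-1.2]]'
python3 -m creep '[[-1,0,0,0,-0.076],[-1,0,0,0,-0.076],[-1,0,0,0,-0.076],[-1,0,0,0,-0.076],[-1,0,0,0,-0.076],[-1,0,0,0,-0.076],[-1,0,0,0,-0.076],[-1,0,0,0,-0.076],[-1,0,0,0,-0.076],[-1,0,0,0,-0.076]]'
python3 - <<'E'
from h import *
np.set_printoptions(precision=4,suppress=True)
o=readout.get_obs();p=vision.camera_params("wrist");im=vision.snapshot("wrist")
R=o["orientation"];V=p["view"];print(o["clock"],o["tool_pos"],R,o["joint_positions"]);print(p["vertical_fov"],p["cx"],p["cy"])
print("cam in tool",R.T@(-V[:3,:3].T@V[:3,3]-o["tool_pos"]),(V[:3,:3]@R))
cv2.imwrite("pics/w1.png",im[:,:,::-1]);np.savez("w1",**{k:np.array(v) for k,v in p.items()})
E
```

```text
clock: 0.93
tool_pos: [0.3736, -0.2996, 0.3503]
orientation: [[0.925, 0.381, 0.003], [0.381, -0.925, -0.002], [0.002, 0.003, -1.0]]
force: [0.9, -0.5, 0.6]
grip_width: 0.0928
grasp_force: 0.0
clock: 1.77
tool_pos: [0.4977, 0.0009, 0.3484]
orientation: [[-0.026, 1.0, -0.001], [1.0, 0.026, -0.0], [-0.0, -0.001, -1.0]]
force: [-0.0, 0.1, -1.1]
grip_width: 0.093
grasp_force: 0.0
clock: 2.6
tool_pos: [0.4977, -0.0005, 0.3487]
orientation: [[-0.096, 0.995, 0.0], [0.995, 0.096, -0.0], [-0.0, 0.0, -1.0]]
force: [-0.1, 0.6, 0.1]
grip_width: 0.0931
grasp_force: 0.0
2.6 [ 0.4977 -0.0005  0.3487] [[-0.0956  0.9954  0.0001]
 [ 0.9954  0.0956 -0.    ]
 [-0.0001  0.0001 -1.    ]] [ 18.3761  16.9873 -28.4414  92.8455   8.4026  72.2924  -6.0962]
63.67308382198535 315.0830258749131 234.03750795684763
cam in tool [ 0.0819  0.0012 -0.1661] [[-0.0008  1.     -0.    ]
 [ 0.9557  0.0008  0.2945]
 [ 0.2945  0.0002 -0.9557]]
```

View pics/w1.png

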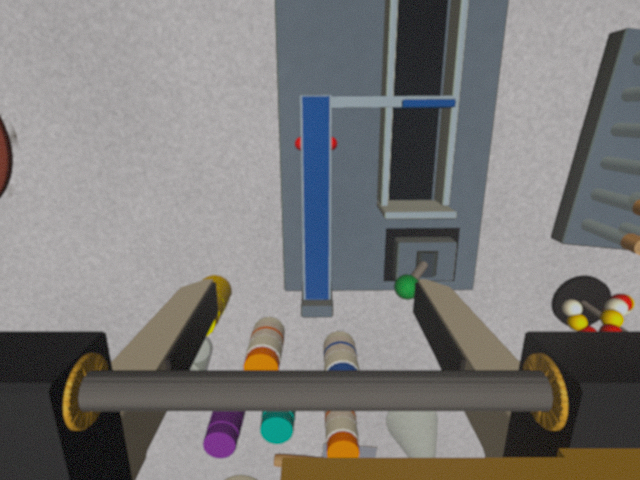

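The wrist view is aligned with the shaker. The buttons are at (299,143) and (333,143), the tube edges at x 302–331, the fence top at about (418,207), and the channel between x 389 and 452.

```bash
python3 - <<'E'
from h import *
np.set_printoptions(precision=4,suppress=True)
p=dict(np.load("w1.npz"));im=cv2.imread("pics/w1.png");T=vision.camera_params("top");S=vision.camera_params("side")
h=cv2.cvtColor(im,cv2.COLOR_BGR2HSV)
m=cv2.inRange(h,(0,130,60),(6,255,255))+cv2.inRange(h,(175,130,60),(180,255,255));m[:100]=0;m[180:]=0
k,l,st,c=cv2.connectedComponentsWithStats(m);print([(c[i],st[i]) for i in range(1,k) if st[i,4]>15])
c0=[c[i] for i in range(1,k) if st[i,4]>15 and 280<c[i][0]<350]
b=np.mean([atz(p,u,.11) for u in c0],0);print("btn",b)
m=cv2.inRange(h,(105,150,40),(125,255,255));m[310:]=0
k,l,st,c=cv2.connectedComponentsWithStats(m)
for i in range(1,k):
  if st[i,4]>100:
    q=cv2.minAreaRect(np.argwhere(l==i)[:,::-1].astype(np.float32));print(q); print([atz(p,u,.125)[:2] for u in cv2.boxPoints(q)])
print("w/ top ray buttons", tri([(T,(225+245/3.3,180+254/3.3)),(p,c0[0]),(S,(250+246/3.5,180+131/3.5))]))
print("ball",tri([(T,(337.3,216.1)),(S,(362.3,226.7)),(p,(405.5,287))]))
print("fence top ends",atz(p,(380,206),.12),atz(p,(456,206),.12))
print("deck edges y=240:",atz(p,(283,240),.06),atz(p,(479,240),.06), "stripe R end",tri([(p,(302,300)),(T,(225+411/3.3,180+228/3.3))]))
print("rails inner y=150 z95",atz(p,(391,150),.095),atz(p,(451,150),.095))
E
```

```text
[(array([  2.9493, 156.1047]), array([  0, 126,   9,  54, 296], dtype=int32)), (array([333.6522, 142.6739]), array([332, 137,   5,  12,  46], dtype=int32)), (array([297.4186, 142.9302]), array([295, 138,   5,  11,  43], dtype=int32))]
btn [0.4941 0.054  0.11  ]
((315.0, 197.5), (201.0, 24.0), 90.0)
[array([0.4781, 0.0962]), array([0.5008, 0.0984]), array([ 0.5227, -0.1114]), array([ 0.4961, -0.1139])]
((428.5, 103.5), (50.99999237060547, 6.999999046325684), 0.0)
[array([0.5743, 0.0963]), array([0.5732, 0.1026]), array([0.6217, 0.1072]), array([0.6229, 0.1009])]
w/ top ray buttons (array([0.489 , 0.0545, 0.1063]), [0.014850486606724288, 0.023739180858103504, 0.0093510926468715])
ball (array([ 0.5977, -0.0755,  0.1564]), [0.00238185017107228, 0.0020037552338539014, 0.0006160335345456165])
fence top ends [ 0.5673 -0.0031  0.12  ] [0.6464 0.0044 0.12  ]
deck edges y=240: [ 0.4656 -0.0699  0.06  ] [ 0.707  -0.0469  0.06  ] stripe R end (array([ 0.4932, -0.1122,  0.1316]), [0.0020702230898233197, 0.002070223089823482])
rails inner y=150 z95 [0.575  0.0532 0.095 ] [0.6386 0.0593 0.095 ]
```

```bash
python3 -m creep '[[-1,0.018,0.0005,-0.0,0],[-1,0.036,0.001,0.03,0],[-1,0.0545,0.0016,0.06,0],[-1,0.0545,0.0016,0.1,0],[-1,0.0545,0.0016,0.14,0],[-1,0.0545,0.0016,0.175,0],[-1,0.0545,0.0016,0.21,0],[-1,0.0545,0.0016,0.235,0],[-1,0.0545,0.0016,0.255,0],[-1,0.0545,0.0016,0.2555,0]]'
python3 -m creep '[[0.2,0,0,0,0],[0.3,0,0,0,0],[0.5,0,0,0,0],[0.7,0,0,0,0],[1,0,0,0,0],[1,0,0,0,0],[1,0,0,0,0],[1,0,0,0,0],[1,0,0,0,0],[1,0,0,0,0]]' 40
```

```text
clock: 3.48
tool_pos: [0.4914, 0.0534, 0.0897]
orientation: [[-0.096, 0.995, -0.008], [0.995, 0.096, -0.001], [-0.0, -0.008, -1.0]]
force: [-0.7, -0.7, 0.2]
grip_width: 0.0932
grasp_force: 0.0
clock: 4.32
tool_pos: [0.4937, 0.0539, 0.0933]
orientation: [[-0.096, 0.995, -0.001], [0.995, 0.096, -0.0], [-0.0, -0.001, -1.0]]
force: [-6.8, 0.1, 6.9]
grip_width: 0.031
grasp_force: 8.4
```

```bash
python3 -m creep '[[1,0,0,0,0],[1,0,0,0,0],[1,0,0,0,0],[1,0,0,0,0],[1,0,0,0,0],[1,0,0,0,0],[1,0,0,0,0],[1,0,0,0,0],[1,0,0,0,0],[1,0,0,0,0]]' 40
python3 -m creep '[[1,0.005,0,0,0],[1,0.01,0,0,0],[1,0.016,0,0,0],[1,0.022,0,0,0],[1,0.028,0,0,0],[1,0.034,0,0,0],[1,0.039,0,0,0],[1,0.044,0,0,0],[1,0.0485,0,0,0],[1,0.0485,0,0,0]]'
```

```text
clock: 5.15
tool_pos: [0.4931, 0.0538, 0.0932]
orientation: [[-0.096, 0.995, -0.002], [0.995, 0.096, -0.001], [-0.0, -0.002, -1.0]]
force: [-4.3, -0.1, 5.3]
grip_width: 0.0298
grasp_force: 40.0
clock: 5.98
tool_pos: [0.4883, 0.0999, 0.0923]
orientation: [[-0.095, 0.995, -0.003], [0.995, 0.095, -0.004], [-0.004, -0.003, -1.0]]
force: [-2.9, -3.9, 0.6]
grip_width: 0.0297
grasp_force: 40.0
```

```bash
python3 -m creep '[[1,0.001,0,0,0],[1,0.001,0,0,0],[1,0.001,0,0,0],[1,0.001,0,0,0],[1,0.001,0,0,0],[1,0.002,0,0,0],[1,0.002,0,0,0],[1,0.003,0,0,0],[1,0.003,0,0,0],[1,0.003,0,0,0]]'
python3 - <<'E'
from h import *
o=readout.get_obs();p=vision.camera_params("wrist");im=vision.snapshot("wrist")
cv2.imwrite("pics/w2.png",im[:,:,::-1]);print(o["clock"],o["tool_pos"],o["force"])
E
```

```text
clock: 6.82
tool_pos: [0.4881, 0.1021, 0.0924]
orientation: [[-0.094, 0.996, -0.003], [0.996, 0.094, -0.005], [-0.004, -0.004, -1.0]]
force: [-2.7, -5.7, 0.7]
grip_width: 0.0296
grasp_force: 40.0
6.8167 [0.48808895 0.10211406 0.0923591 ] [-2.65099711 -5.74395749  0.69980608]
```

View pics/w2.png

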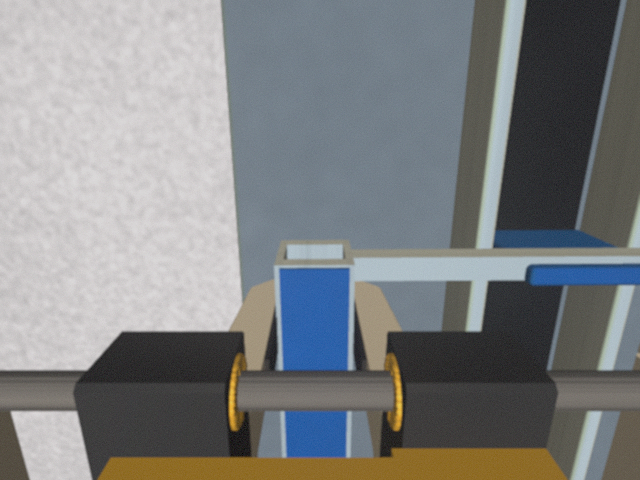

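The near end of the sleeve moved with the grip (≈48.5 mm). Now I reopen, go back, and close softly, which shows by the width whether the buttons have popped out.

```bash
python3 -m creep '[[0,0,0,0,0],[-0.2,0,0,0,0],[-0.4,0,0,0,0],[-0.4,0,0,0,0],[-0.4,-0.01,0,0,0],[-0.4,-0.02,0,0,0],[-0.4,-0.03,0,0,0],[-0.4,-0.04,0,0,0],[-0.4,-0.0515,0,0,0],[-0.4,-0.0515,0,0,0]]' 3
python3 -m creep '[[0.1,0,0,0,0],[0.2,0,0,0,0],[0.3,0,0,0,0],[0.4,0,0,0,0],[0.5,0,0,0,0],[0.6,0,0,0,0],[0.7,0,0,0,0],[0.8,0,0,0,0],[1,0,0,0,0],[1,0,0,0,0]]' 3
python3 -m creep '[[1,0,0,0,0],[1,0,0,0,0],[1,0,0,0,0],[1,0,0,0,0],[1,0,0,0,0],[1,0,0,0,0],[1,0,0,0,0],[1,0,0,0,0],[1,0,0,0,0],[1,0,0,0,0]]' 40
```

```text
clock: 7.7
tool_pos: [0.4942, 0.0499, 0.0929]
orientation: [[-0.091, 0.996, -0.001], [0.996, 0.091, -0.002], [-0.002, -0.001, -1.0]]
force: [0.8, 0.0, 0.3]
grip_width: 0.0654
grasp_force: 0.0
clock: 8.53
tool_pos: [0.493, 0.0544, 0.0931]
orientation: [[-0.096, 0.995, -0.002], [0.995, 0.096, 0.0], [0.0, -0.002, -1.0]]
force: [-3.7, 1.6, 2.5]
grip_width: 0.03
grasp_force: 3.0
clock: 9.37
tool_pos: [0.493, 0.0543, 0.0931]
orientation: [[-0.097, 0.995, -0.002], [0.995, 0.097, 0.0], [0.0, -0.002, -1.0]]
force: [-4.3, 1.7, 3.2]
grip_width: 0.03
grasp_force: 40.0
```

```bash
python3 -m creep '[[1,0.005,0,0,0],[1,0.01,0,0,0],[1,0.016,0,0,0],[1,0.022,0,0,0],[1,0.028,0,0,0],[1,0.034,0,0,0],[1,0.039,0,0,0],[1,0.044,0,0,0],[1,0.0485,0,0,0],[1,0.0505,0,0,0]]'
python3 -m creep '[[1,0.001,0,0,0],[1,0.001,0,0,0],[1,0.001,0,0,0],[1,0.001,0,0,0],[1,0.001,0,0,0],[1,0.001,0,0,0],[1,0.001,0,0,0],[1,0.001,0,0,0],[1,0.001,0,0,0],[1,0.001,0,0,0]]'
python3 -m creep '[[0.5,0,0,0,0],[0,0,0,0,0],[-0.2,0,0,0,0],[-0.4,0,0,0,0],[-0.4,-0.02,0,-0.03,0],[-0.4,-0.05,0,-0.06,0],[-0.4,-0.08,0,-0.09,0],[-0.4,-0.1,0,-0.12,0],[-0.4,-0.11,0,-0.15,0],[-0.4,-0.11,0,-0.15,0]]' 
cat > look.py <<'E'
import sys
from h import *
np.set_printoptions(precision=4,suppress=True)
o=readout.get_obs();p=vision.camera_params("wrist");im=vision.snapshot("wrist")[:,:,::-1].copy()
n=sys.argv[1];cv2.imwrite(f"pics/{n}.png",im);np.savez(n,**{k:np.array(v) for k,v in p.items()})
O=np.array([.6097,-.0047]);c,s=np.cos(np.radians(5.45)),np.sin(np.radians(5.45));M=np.array([[c,s],[-s,c]])
sh=lambda w:(M@(np.array(w)[:2]-O)*1000).round(1)
print("t",o["clock"],"tcp",o["tool_pos"],"shaker",sh(o["tool_pos"]),"toolY",np.degrees(np.arctan2(*o["orientation"][1::-1,1])).round(2),"F",o["force"].round(1))
h=cv2.cvtColor(im,cv2.COLOR_BGR2HSV)
for nm,z,ms in(("red",.11,[((0,130,60),(6,255,255)),((175,130,60),(180,255,255))]),("blue",.12,[((105,150,40),(125,255,255))]),("green",.154,[((50,120,40),(75,255,255))]),("orange",.095,[((8,150,90),(18,255,255))])):
    m=sum(cv2.inRange(h,*a) for a in ms);k,l,st,ce=cv2.connectedComponentsWithStats(m)
    for i in range(1,k):
        if st[i,4]>(12 if nm=="red" else 150):
            x,y,w,hh,a=st[i]; zz=.125 if nm=="blue" and hh>w else z
            print(nm,st[i],"c",ce[i].round(1),sh(atz(p,ce[i],zz)),"TL",sh(atz(p,(x,y),zz)),"BR",sh(atz(p,(x+w,y+hh),zz)))
E
python3 look.py w3
```

```text
clock: 10.2
tool_pos: [0.4906, 0.076, 0.0926]
orientation: [[-0.08, 0.997, -0.006], [0.996, 0.08, -0.041], [-0.04, -0.009, -0.999]]
force: [1.9, -42.9, 11.0]
grip_width: 0.0299
grasp_force: 40.1
clock: 11.03
tool_pos: [0.4906, 0.0762, 0.0925]
orientation: [[-0.079, 0.997, -0.006], [0.996, 0.078, -0.041], [-0.04, -0.009, -0.999]]
force: [1.3, -41.9, 10.3]
grip_width: 0.0299
grasp_force: 40.2
clock: 11.87
tool_pos: [0.5047, -0.0056, 0.249]
orientation: [[-0.092, 0.996, 0.015], [0.996, 0.092, -0.0], [-0.002, 0.015, -1.0]]
force: [1.1, 0.4, 0.3]
grip_width: 0.065
grasp_force: 0.0
t 11.8667 tcp [ 0.5047 -0.0056  0.249 ] shaker [-104.6    9.1] toolY 5.3 F [1.1 0.4 0.3]
red [277 137   7  15  84] c [280.3 144.2] [-127.9   69.3] TL [-130.3   74.6] BR [-125.3   63.3]
red [326 136   7  16  86] c [328.4 143.6] [-90.9  69.5] TL [-92.8  75.2] BR [-87.3  63.2]
blue [ 284    0   38  292 9673] c [304.  139.5] [-109.5   73.6] TL [-121.6  163.4] BR [-96.1 -48.8]
blue [425   7  74  16 809] c [461.6  13.1] [ -1.1 156.8] TL [-26.4 160.4] BR [ 25.4 150.7]
blue [ 321  415   41   42 1426] c [340.9 436.8] [ -78.  -198.3] TL [ -96.8 -172.9] BR [ -57.4 -222.9]
orange [219 411  43  32 754] c [243.4 426.9] [-175.2 -213.8] TL [-198.5 -193.6] BR [-157.1 -234.9]
```

The buttons are out at (280,144) and (328,144), and the plate's inner face is at ≈152, so the sleeve is locked at 0.048. The second draw only slid along the sleeve, possibly because the grip slackened. I'll retry in smaller steps.

```bash
python3 -m creep '[[-0.4,0.02,0,0.03,0],[-0.4,0.04,0,0.06,0],[-0.4,0.0585,0,0.09,0],[-0.4,0.0585,0,0.12,0],[-0.4,0.0585,0,0.135,0],[-0.4,0.0585,0,0.15,0],[-0.4,0.0585,0,0.15,0],[-0.4,0.0585,0,0.15,0],[-0.4,0.0585,0,0.15,0],[-0.4,0.0585,0,0.15,0]]'
python3 -m creep '[[0.2,0,0,0,0],[0.4,0,0,0,0],[0.6,0,0,0,0],[0.8,0,0,0,0],[1,0,0,0,0],[1,0,0,0,0],[1,0,0,0,0],[1,0,0,0,0],[1,0,0,0,0],[1,0,0,0,0]]' 50
python3 -m creep '[[1,0,0,0,0],[1,0,0,0,0],[1,0,0,0,0],[1,0.001,0,0,0],[1,0.002,0,0,0],[1,0.003,0,0,0],[1,0.004,0,0,0],[1,0.005,0,0,0],[1,0.006,0,0,0],[1,0.006,0,0,0]]'
```

```text
clock: 12.75
tool_pos: [0.4948, 0.0548, 0.094]
orientation: [[-0.097, 0.995, 0.002], [0.995, 0.097, 0.001], [0.001, 0.002, -1.0]]
force: [0.4, -0.4, -0.3]
grip_width: 0.0655
grasp_force: 0.0
clock: 13.58
tool_pos: [0.4931, 0.0537, 0.0933]
orientation: [[-0.096, 0.995, -0.002], [0.995, 0.096, -0.001], [-0.001, -0.002, -1.0]]
force: [-3.5, -1.1, 5.2]
grip_width: 0.0296
grasp_force: 50.0
clock: 14.42
tool_pos: [0.4929, 0.0559, 0.0933]
orientation: [[-0.094, 0.996, -0.002], [0.996, 0.094, -0.006], [-0.006, -0.003, -1.0]]
force: [-3.5, -7.9, 6.0]
grip_width: 0.0295
grasp_force: 50.0
```

```bash
python3 -m creep '[[1,0.001,0,0,0],[1,0.002,0,0,0],[1,0.003,0,0,0],[1,0.004,0,0,0],[1,0.005,0,0,0],[1,0.006,0,0,0],[1,0.006,0,0,0],[1,0.006,0,0,0],[1,0.006,0,0,0],[1,0.006,0,0,0]]'
```

```text
clock: 15.25
tool_pos: [0.4927, 0.0568, 0.0932]
orientation: [[-0.09, 0.996, -0.002], [0.996, 0.09, -0.013], [-0.012, -0.004, -1.0]]
force: [-2.5, -15.2, 8.9]
grip_width: 0.0298
grasp_force: 50.0
```

```bash
python3 -m creep '[[1,0.001,0,0,0],[1,0.002,0,0,0],[1,0.003,0,0,0],[1,0.004,0,0,0],[1,0.005,0,0,0],[1,0.005,0,0,0],[1,0.005,0,0,0],[1,0.005,0,0,0],[1,0.005,0,0,0],[1,0.005,0,0,0]]' 60
```

```text
clock: 16.08
tool_pos: [0.4917, 0.0672, 0.0932]
orientation: [[-0.093, 0.996, -0.002], [0.996, 0.093, -0.005], [-0.005, -0.003, -1.0]]
force: [-2.8, -6.0, 6.3]
grip_width: 0.0295
grasp_force: 59.9
```

```bash
python3 -m creep '[[1,0.004,0,0,0],[1,0.008,0,0,0],[1,0.012,0,0,0],[1,0.016,0,0,0],[1,0.02,0,0,0],[1,0.024,0,0,0],[1,0.028,0,0,0],[1,0.031,0,0,0],[1,0.033,0,0,0],[1,0.033,0,0,0]]'
python3 -m creep '[[1,0,0,0,0],[1,0,0,0,0],[1,0,0,0,0],[0.5,0,0,0,0],[0,0,0,0,0],[-0.4,0,0,0,0],[-0.4,0,0,0,0],[-0.4,-0.015,0,0,0],[-0.4,-0.035,0,0,0],[-0.4,-0.05,0,0,0]]'
python3 -m creep '[[-0.4,0,0,0,0],[-0.4,0,0,0,0],[-0.4,0,0,0,0],[0.3,0,0,0,0],[0.6,0,0,0,0],[1,0,0,0,0],[1,0,0,0,0],[1,0,0,0,0],[1,0,0,0,0],[1,0,0,0,0]]' 60
```

```text
clock: 16.92
tool_pos: [0.4882, 0.1017, 0.0932]
orientation: [[-0.095, 0.995, -0.003], [0.995, 0.095, -0.004], [-0.004, -0.003, -1.0]]
force: [-4.1, -4.2, 6.0]
grip_width: 0.0297
grasp_force: 59.9
clock: 17.75
tool_pos: [0.4948, 0.0534, 0.0931]
orientation: [[-0.096, 0.995, 0.001], [0.995, 0.096, 0.0], [0.0, 0.001, -1.0]]
force: [0.6, -0.7, 0.1]
grip_width: 0.0635
grasp_force: 0.0
clock: 18.58
tool_pos: [0.493, 0.0546, 0.0931]
orientation: [[-0.097, 0.995, -0.002], [0.995, 0.097, 0.0], [0.001, -0.002, -1.0]]
force: [-2.5, 2.0, 1.7]
grip_width: 0.0293
grasp_force: 60.0
```

```bash
python3 -m creep '[[1,0,0,0,0],[1,0.002,0,0,0],[1,0.004,0,0,0],[1,0.006,0,0,0],[1,0.008,0,0,0],[1,0.01,0,0,0],[1,0.012,0,0,0],[1,0.012,0,0,0],[1,0.012,0,0,0],[1,0.012,0,0,0]]'
python3 -m creep '[[1,0.001,0,0,0],[1,0.002,0,0,0],[1,0.003,0,0,0],[1,0.004,0,0,0],[1,0.005,0,0,0],[1,0.005,0,0,0],[1,0.005,0,0,0],[1,0.005,0,0,0],[1,0.005,0,0,0],[1,0.005,0,0,0]]'
```

```text
clock: 19.42
tool_pos: [0.4927, 0.0574, 0.0931]
orientation: [[-0.091, 0.996, -0.002], [0.996, 0.091, -0.012], [-0.011, -0.003, -1.0]]
force: [-2.3, -12.5, 7.3]
grip_width: 0.0296
grasp_force: 60.1
clock: 20.25
tool_pos: [0.4917, 0.067, 0.093]
orientation: [[-0.093, 0.996, -0.002], [0.996, 0.093, -0.006], [-0.005, -0.003, -1.0]]
force: [-2.6, -4.8, 4.4]
grip_width: 0.0293
grasp_force: 60.7
```

```bash
python3 -m creep '[[1,0.004,0,0,0],[1,0.008,0,0,0],[1,0.012,0,0,0],[1,0.016,0,0,0],[1,0.02,0,0,0],[1,0.024,0,0,0],[1,0.028,0,0,0],[1,0.031,0,0,0],[1,0.033,0,0,0],[1,0.033,0,0,0]]'
python3 -m creep '[[1,0,0,0,0],[1,0,0,0,0],[1,0,0,0,0],[0.5,0,0,0,0],[0,0,0,0,0],[-0.4,0,0,0,0],[-0.4,0,0,-0.02,0],[-0.4,-0.02,0,-0.06,0],[-0.4,-0.05,0,-0.1,0],[-0.4,-0.08,0,-0.14,0]]'
python3 -m creep '[[-1,-0.03,0,-0.03,0],[-1,-0.06,0,-0.06,0],[-1,-0.09,0,-0.09,0],[-1,-0.09,0,-0.1,0],[-1,-0.09,0,-0.1,0],[-1,-0.09,0,-0.1,0],[-1,-0.09,0,-0.1,0],[-1,-0.09,0,-0.1,0],[-1,-0.09,0,-0.1,0],[-1,-0.09,0,-0.1,0]]'
python3 look.py w4
```

```text
clock: 21.08
tool_pos: [0.4881, 0.1026, 0.093]
orientation: [[-0.095, 0.995, -0.003], [0.995, 0.095, -0.003], [-0.002, -0.003, -1.0]]
force: [-3.7, -2.9, 4.1]
grip_width: 0.0292
grasp_force: 60.2
clock: 21.92
tool_pos: [0.4973, 0.0366, 0.2193]
orientation: [[-0.099, 0.995, 0.003], [0.995, 0.099, 0.002], [0.002, 0.004, -1.0]]
force: [1.3, -0.6, -0.8]
grip_width: 0.0634
grasp_force: 0.0
clock: 22.75
tool_pos: [0.5041, -0.0529, 0.3165]
orientation: [[-0.098, 0.995, -0.002], [0.995, 0.098, 0.001], [0.001, -0.002, -1.0]]
force: [0.3, 0.4, -0.9]
grip_width: 0.0933
grasp_force: 0.0
t 22.75 tcp [ 0.5041 -0.0529  0.3165] shaker [-109.7  -37.9] toolY 5.61 F [ 0.3  0.4 -0.9]
red [291  79   6  14  61] c [294.1  85.5] [-128.    69.4] TL [-130.7   74.9] BR [-125.5   63.1]
red [333  79   6  14  63] c [335.1  84.9] [-91.  70.] TL [-93.  75.] BR [-87.4  63.1]
red [630 298  10  19 142] c [635.3 306.6] [ 233.8 -151.1] TL [ 225.6 -141. ] BR [ 241.9 -163.5]
red [603 302  22  19 278] c [614.  311.8] [ 212.4 -157.3] TL [ 198.  -145.7] BR [ 226.8 -168.4]
blue [ 300    0   30  110 3091] c [314.5  53.8] [-109.6   93.6] TL [-121.5  133.7] BR [-95.9  48.3]
blue [326 343  37  28 812] c [343.9 358.3] [ -77.1 -209.3] TL [ -96.8 -190.2] BR [ -55.7 -225.4]
green [404 235  28  27 574] c [417.8 248.1] [-16.3 -70.2] TL [-29.6 -57.9] BR [ -2.3 -83.6]
orange [235 324  39  40 917] c [255.8 344.5] [-176.7 -208.5] TL [-199.1 -182. ] BR [-156.6 -234.6]
orange [ 327  419   35   37 1041] c [343.6 437.2] [ -72.6 -341.3] TL [ -93.7 -313.4] BR [ -48.4 -371.1]
```

View pics/w4.png

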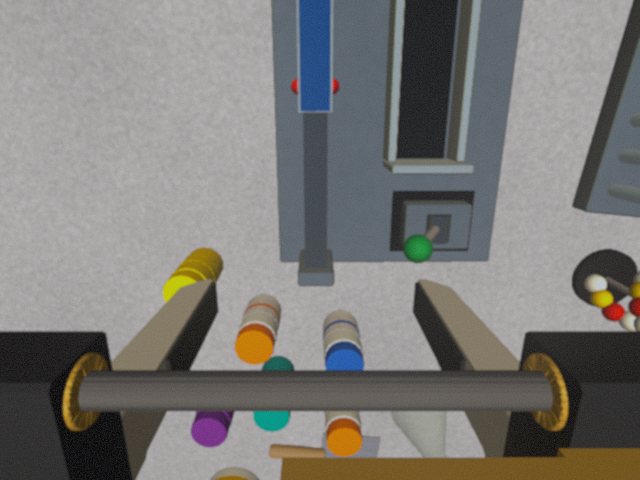

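The picture shows the sleeve end at (315,110), which is y≈46, so the sleeve is at 0.144. Both red buttons are out at (294,86) and (335,85). The jars are unmoved, with orange caps at (256,344) and (344,437). I'll re-measure the jars and the flask top.

```bash
cat > jars.py <<'E'
from h import *
np.set_printoptions(precision=4,suppress=True)
O=np.array([.6097,-.0047]);c,s=np.cos(np.radians(5.45)),np.sin(np.radians(5.45));M=np.array([[c,s],[-s,c]])
sh=lambda w:(M@(np.array(w)[:2]-O)*1000).round(1)
T=vision.camera_params("top");S=vision.camera_params("side");D={}
for n in("top","side"):
    im=vision.snapshot(n)[:,:,::-1].copy();cv2.imwrite(f"pics/{n}_l.png",im);h=cv2.cvtColor(im,cv2.COLOR_BGR2HSV)
    k,l,st,ce=cv2.connectedComponentsWithStats(cv2.inRange(h,(8,150,90),(18,255,255)))
    D[n]=[(ce[i],int(st[i,4])) for i in range(1,k) if 20<st[i,4]<600 and ce[i][0]<560]
    print(n,[(a.round(1).tolist(),b) for a,b in D[n]])
for a,_ in D["top"]:
    for b,_ in D["side"]:
        x,e=tri([(T,a),(S,b)])
        if e[0]<.006 and .03<x[2]<.2: print("cap",x,"err",round(e[0],4),"shaker",sh(x))
E
python3 jars.py; python3 - <<'E'
from jars import *
x,e=tri([(T,(428,188.5)),(S,(411,303))]);print("flask",x,e,sh(x))
o=readout.get_obs();print(o["clock"],o["tool_pos"],sh(o["tool_pos"]))
E
```

```text
top [([422.2, 226.8], 130), ([386.2, 263.7], 127)]
side [([313.4, 282.0], 163), ([361.2, 311.9], 215)]
cap [ 0.5696 -0.3575  0.0853] err 0.0019 shaker [ -73.4 -347.4]
cap [ 0.4494 -0.232   0.0849] err 0.002 shaker [-181.2 -211.1]
top [([422.3, 226.9], 128), ([386.2, 263.7], 127)]
side [([313.5, 282.0], 164), ([361.2, 311.9], 215)]
cap [ 0.5695 -0.3576  0.0854] err 0.0019 shaker [ -73.5 -347.5]
cap [ 0.4494 -0.232   0.0848] err 0.002 shaker [-181.2 -211.1]
flask [ 0.6903 -0.3765  0.1266] [0.003227006063554769, 0.0032270060635548234] [  45.  -377.8]
23.0 [ 0.5044 -0.0536  0.3173] [-109.5  -38.7]
```

```bash
python3 -m creep '[[-1,-0.034,-0.014,0.01,0],[-1,-0.068,-0.028,0.03,0],[-1,-0.102,-0.042,0.05,0],[-1,-0.136,-0.057,0.07,0],[-1,-0.171,-0.0715,0.09,0],[-1,-0.171,-0.0715,0.11,0],[-1,-0.171,-0.0715,0.14,0],[-1,-0.171,-0.0715,0.15,0],[-1,-0.171,-0.0715,0.15,0],[-1,-0.171,-0.0715,0.15,0]]' 15
python3 look.py w5; python3 jars.py
```

```text
clock: 23.83
tool_pos: [0.4503, -0.2302, 0.1678]
orientation: [[-0.097, 0.995, 0.0], [0.995, 0.097, 0.0], [0.0, 0.0, -1.0]]
force: [-0.6, 0.0, 0.6]
grip_width: 0.0929
grasp_force: 0.0
t 23.8333 tcp [ 0.4503 -0.2302  0.1678] shaker [-180.1 -209.4] toolY 5.58 F [-0.6  0.   0.6]
blue [ 434  247   69   66 2799] c [471.9 277. ] [ -84.9 -220.3] TL [-109.4 -201.3] BR [ -62.7 -244.4]
orange [ 281  213   67   69 2209] c [318.8 250.5] [-176.5 -212.4] TL [-200.7 -187.1] BR [-156.8 -234.8]
orange [ 423  411   53   33 1294] c [449.2 425.9] [ -76.3 -354.3] TL [ -97.5 -340.5] BR [ -53.7 -371.6]
top [([423.1, 226.3], 104), ([381.5, 264.6], 21)]
side [([313.4, 282.0], 163), ([361.2, 311.8], 216)]
cap [ 0.57   -0.3601  0.088 ] err 0.0011 shaker [ -73.3 -350. ]
cap [ 0.4489 -0.2178  0.0727] err 0.0025 shaker [-180.3 -196.9]
```

View pics/w5.png

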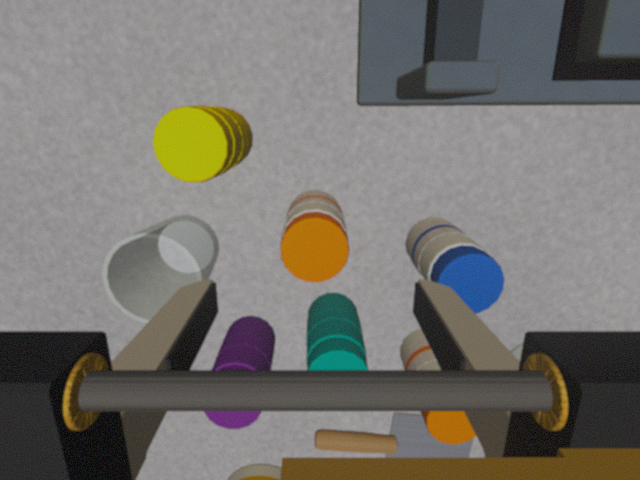

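The cap disc is centred at (315,247), which is shaker (-179,-211). The neighbours are clear of the finger paths. Descend and grasp.

```bash
python3 -m creep '[[-0.6,-0.001,0.001,0.015,0],[-0.6,-0.0015,0.001,0.03,0],[-0.6,-0.0015,0.001,0.05,0],[-0.6,-0.0015,0.001,0.07,0],[-0.6,-0.0015,0.001,0.085,0],[-0.6,-0.0015,0.001,0.1,0],[-0.6,-0.0015,0.001,0.11,0],[-0.6,-0.0015,0.001,0.116,0],[-0.6,-0.0015,0.001,0.116,0],[-0.6,-0.0015,0.001,0.116,0]]' 20
python3 -m creep '[[-0.4,0,0,0,0],[-0.2,0,0,0,0],[0,0,0,0,0],[0.2,0,0,0,0],[1,0,0,0,0],[1,0,0,0,0],[1,0,0,0,0],[1,0,0,0,0],[1,0,0,0,0],[1,0,0,0,0]]' 20
python3 -m creep '[[1,0,0,-0.01,0],[1,0,0,-0.03,0],[1,0,0,-0.05,0],[1,0,0,-0.07,0],[1,0,0,-0.09,0],[1,0,0,-0.11,0],[1,0,0,-0.13,0],[1,0,0,-0.14,0],[1,0,0,-0.14,0],[1,0,0,-0.14,0]]' 20
python3 look.py w6|head -1
```

```text
clock: 24.82
tool_pos: [0.4514, -0.2323, 0.052]
orientation: [[-0.096, 0.995, 0.001], [0.995, 0.096, -0.0], [-0.001, 0.001, -1.0]]
force: [0.4, 0.4, -0.3]
grip_width: 0.0743
grasp_force: 0.0
clock: 25.65
tool_pos: [0.4507, -0.2323, 0.0517]
orientation: [[-0.096, 0.995, -0.0], [0.995, 0.096, -0.0], [-0.0, -0.0, -1.0]]
force: [-0.7, -0.5, 5.3]
grip_width: 0.0477
grasp_force: 20.0
clock: 26.48
tool_pos: [0.4505, -0.2321, 0.1912]
orientation: [[-0.096, 0.995, -0.0], [0.995, 0.096, 0.0], [0.0, -0.0, -1.0]]
force: [-0.6, 0.5, -1.9]
grip_width: 0.0476
grasp_force: 20.0
t 26.4833 tcp [ 0.4505 -0.2321  0.1912] shaker [-180.  -211.2] toolY 5.51 F [-0.6  0.5 -1.9]
```

```bash
python3 -m creep '[[1,0,0,-0.03,0],[1,0,0,-0.06,0],[1,0,0,-0.09,0],[1,0.02,0.015,-0.1,0],[1,0.045,0.035,-0.1,0],[1,0.07,0.055,-0.1,0],[1,0.095,0.075,-0.1,0],[1,0.12,0.09,-0.1,0],[1,0.145,0.11,-0.1,0],[1,0.17,0.13,-0.1,0]]'
python3 - <<'E'
from h import *
im=cv2.imread("pics/w4.png");g=cv2.GaussianBlur(im,(3,3),0).astype(int).sum(2)//3
for r in(40,80,120):print(r,list(enumerate(g[r,380:485].tolist(),380))[::1] if 0 else g[r,380:485].tolist())
p=dict(np.load("w4.npz"))
O=np.array([.6097,-.0047]);c,s=np.cos(np.radians(5.45)),np.sin(np.radians(5.45));M=np.array([[c,s],[-s,c]])
for z in(.06,.095):
  for r in(40,80,120): print(z,r,[(u,(M@(atz(p,(u,r),z)[:2]-O)*1000).round(1).tolist()) for u in(380,400,460,480)])
print([(M@(atz(p,(430,v),.12)[:2]-O)*1000).round(1) for v in(155,158,160,162,165)],g[145:175,430])
E
```

```text
clock: 27.37
tool_pos: [0.5635, -0.0494, 0.2893]
orientation: [[-0.096, 0.995, -0.004], [0.995, 0.096, 0.0], [0.0, -0.004, -1.0]]
force: [0.3, -0.1, -2.3]
grip_width: 0.0478
grasp_force: 20.0
40 [104, 103, 103, 103, 102, 103, 101, 93, 81, 72, 69, 70, 75, 91, 118, 140, 150, 153, 154, 153, 152, 141, 114, 76, 46, 36, 37, 38, 40, 39, 39, 39, 38, 39, 40, 38, 36, 35, 37, 40, 38, 37, 37, 37, 38, 39, 38, 37, 38, 38, 38, 36, 34, 36, 38, 38, 37, 38, 37, 37, 40, 40, 39, 38, 36, 37, 39, 39, 39, 38, 37, 37, 38, 51, 72, 88, 91, 83, 73, 68, 67, 67, 67, 68, 70, 69, 71, 81, 102, 126, 143, 151, 154, 155, 153, 147, 137, 122, 110, 103, 101, 101, 101, 101, 101]
80 [103, 103, 104, 103, 102, 95, 84, 75, 71, 70, 75, 92, 119, 141, 151, 155, 156, 154, 148, 132, 102, 68, 44, 36, 37, 37, 37, 37, 39, 40, 39, 37, 36, 37, 38, 38, 38, 38, 37, 38, 38, 37, 37, 39, 40, 38, 38, 38, 37, 38, 39, 39, 37, 37, 39, 39, 38, 37, 36, 36, 37, 39, 40, 39, 39, 39, 39, 38, 38, 47, 65, 83, 90, 86, 76, 71, 70, 68, 67, 69, 70, 70, 72, 82, 103, 127, 144, 152, 156, 156, 154, 146, 131, 114, 104, 101, 101, 101, 102, 102, 102, 102, 102, 10
[... 580 characters left out ...]
0, [-43.0, 78.3]), (400, [-22.6, 78.3]), (460, [38.5, 78.4]), (480, [58.8, 78.5])]
0.06 120 [(380, [-41.0, 39.2]), (400, [-20.0, 39.2]), (460, [42.9, 39.3]), (480, [63.8, 39.4])]
0.095 40 [(380, [-50.2, 109.3]), (400, [-32.0, 109.3]), (460, [22.5, 109.4]), (480, [40.7, 109.5])]
0.095 80 [(380, [-48.4, 75.4]), (400, [-29.7, 75.5]), (460, [26.3, 75.6]), (480, [45.0, 75.6])]
0.095 120 [(380, [-46.6, 39.6]), (400, [-27.3, 39.6]), (460, [30.3, 39.7]), (480, [49.6, 39.8])]
[array([-2.8,  8.9]), array([-2.6,  6.2]), array([-2.4,  4.4]), array([-2.3,  2.5]), array([-2. , -0.2])] [ 41  41  41  41  42  43  42  39  39  39  41  42  53  74  94 106 111 111
 111 118 130 142 149 152 152 152 148 135 116 104]
```

Rails measured: channel centre at x = +0.3 mm, fence at y ≈ 0.5. Bring the jar over the channel and lower it.

```bash
python3 -m creep '[[1,0.02,0.015,0,0],[1,0.045,0.032,0,0],[1,0.0705,0.05,0,0],[1,0.0705,0.05,0.02,0],[1,0.0705,0.05,0.045,0],[1,0.0705,0.05,0.07,0],[1,0.0705,0.05,0.09,0],[1,0.0705,0.05,0.1,0],[1,0.0705,0.05,0.1,0],[1,0.0705,0.05,0.1,0]]'
python3 -m creep '[[1,0,0,0.01,0],[1,0,0,0.02,0],[1,0,0,0.03,0],[1,0,0,0.04,0],[1,0,0,0.05,0],[1,0,0,0.06,0],[1,0,0,0.066,0],[1,0,0,0.07,0],[1,0,0,0.07,0],[1,0,0,0.07,0]]'
python3 look.py w7 | head -1
```

```text
clock: 28.2
tool_pos: [0.6067, 0.0245, 0.1906]
orientation: [[-0.096, 0.995, -0.002], [0.995, 0.096, 0.0], [0.0, -0.002, -1.0]]
force: [1.3, -0.4, -1.1]
grip_width: 0.0476
grasp_force: 20.0
clock: 29.03
tool_pos: [0.6071, 0.0246, 0.1214]
orientation: [[-0.096, 0.995, 0.0], [0.995, 0.096, 0.0], [0.0, 0.0, -1.0]]
force: [0.2, 0.7, -1.0]
grip_width: 0.0478
grasp_force: 20.0
t 29.0333 tcp [0.6071 0.0246 0.1214] shaker [ 0.2 29.4] toolY 5.5 F [ 0.2  0.7 -1. ]
```

```bash
python3 -m creep '[[1,0,0,0.003,0],[1,0,0,0.006,0],[1,0,0,0.0085,0],[1,0,0,0.0085,0],[1,-0.001,0,0.0085,0],[1,-0.002,0,0.0085,0],[1,-0.003,0,0.0085,0],[1,-0.004,0,0.0085,0],[1,-0.005,0,0.0085,0],[1,-0.005,0,0.0085,0]]'
python3 -m creep '[[1,-0.001,0,0,0],[1,-0.001,0,0,0],[1,-0.001,0,0,0],[1,-0.001,0,0,0],[1,-0.001,0,0,0],[1,-0.001,0,0,0],[1,-0.001,0,0,0],[1,-0.001,0,0,0],[1,-0.001,0,0,0],[1,-0.001,0,0,0]]'
```

```text
clock: 29.92
tool_pos: [0.6074, 0.0203, 0.1131]
orientation: [[-0.096, 0.995, 0.0], [0.995, 0.096, 0.001], [0.001, 0.0, -1.0]]
force: [-0.1, 1.1, -1.4]
grip_width: 0.0477
grasp_force: 20.0
clock: 30.75
tool_pos: [0.6074, 0.0201, 0.1131]
orientation: [[-0.097, 0.995, 0.0], [0.995, 0.097, 0.002], [0.002, 0.0, -1.0]]
force: [-0.1, 6.2, -1.7]
grip_width: 0.0473
grasp_force: 20.0
```

```bash
python3 -m creep '[[1,0.0005,0,0.0005,0],[1,0.0005,0,0.001,0],[1,0.0005,0,0.0015,0],[1,0.0005,0,0.0015,0],[0.3,0.0005,0,0.0015,0],[0.0,0.0005,0,0.0015,0],[-0.2,0.0005,0,0.0015,0],[-0.4,0.0005,0,0.0015,0],[-0.4,0.0005,0,0.0015,0],[-0.4,0.0005,0,0.0015,0]]'
python3 -m creep '[[-0.4,0,0,-0.02,0],[-0.4,0,0,-0.05,0],[-0.4,0,0,-0.08,0],[-0.4,0,0,-0.11,0],[-0.4,-0.03,-0.005,-0.14,0],[-0.4,-0.06,-0.01,-0.16,0],[-0.4,-0.1,-0.02,-0.17,0],[-0.4,-0.14,-0.035,-0.17,0],[-0.4,-0.18,-0.05,-0.17,0],[-0.4,-0.22,-0.06,-0.17,0]]'
python3 -m creep '[[-0.6,0,0,0,0],[-0.6,0,0,0,0],[-0.6,0,0,0,0],[-0.6,0,0,0,0],[-0.6,0,0,0,0],[-0.6,0,0,0,0],[-0.6,0,0,0,0],[-0.6,0,0,0,0],[-0.6,0,0,0,0],[-0.6,0,0,0,0]]'
python3 look.py w8;python3 jars.py
```

```text
clock: 31.58
tool_pos: [0.6077, 0.017, 0.1114]
orientation: [[-0.094, 0.996, 0.0], [0.996, 0.094, -0.002], [-0.002, 0.0, -1.0]]
force: [-0.5, 0.6, -0.6]
grip_width: 0.0642
grasp_force: 0.0
clock: 32.42
tool_pos: [0.5677, -0.2062, 0.2821]
orientation: [[-0.095, 0.995, -0.0], [0.995, 0.095, -0.002], [-0.002, -0.0, -1.0]]
force: [0.6, 0.5, -0.4]
grip_width: 0.0651
grasp_force: 0.0
clock: 33.25
tool_pos: [0.5692, -0.2032, 0.2814]
orientation: [[-0.096, 0.995, 0.0], [0.995, 0.096, 0.0], [0.0, 0.0, -1.0]]
force: [-0.3, 0.7, 0.5]
grip_width: 0.0747
grasp_force: 0.0
t 33.25 tcp [ 0.5692 -0.2032  0.2814] shaker [ -59.1 -193.8] toolY 5.52 F [-0.3  0.7  0.5]
red [610 179  28  23 444] c [623.9 190.4] [ 214.7 -175.5] TL [ 200.2 -165.4] BR [ 229.8 -186. ]
blue [ 277  225   44   46 1564] c [298.6 247.9] [ -72.6 -224.1] TL [ -91.  -203.2] BR [ -52.7 -246.1]
green [ 357   31   37   40 1145] c [374.7  50.6] [-16.8 -69.3] TL [-29.4 -57.1] BR [ -2.5 -82.4]
orange [ 282  325   41   44 1286] c [302.8 347. ] [ -70.8 -344.6] TL [ -92.  -318.6] BR [ -49.5 -371.6]
orange [ 349  442  106   24 1024] c [413.1 452.8] [  55.4 -485.3] TL [ -19.1 -469.6] BR [ 106.  -504.8]
top [([307.5, 214.7], 144), ([422.2, 226.9], 129)]
side [([361.9, 211.4], 141), ([361.2, 311.9], 215)]
cap [0.6065 0.0208 0.147 ] err 0.0016 shaker [-0.8 25.7]
cap [ 0.5695 -0.3575  0.0852] err 0.0019 shaker [ -73.5 -347.4]
```

View pics/w8.png

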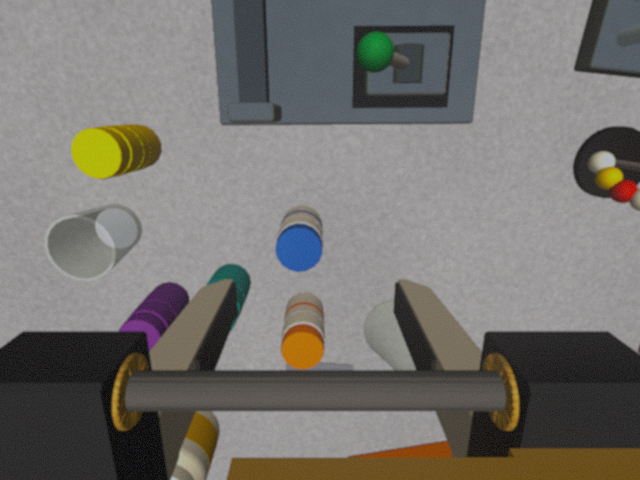

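Jar 1 now stands in the channel at (-1,26). The second orange cap is at (303,347), with the blue jar, flask and turquoise jar clear of it. Go and grasp it.

```bash
python3 -m creep '[[-0.5,-0.035,-0.003,0,0],[-0.5,-0.07,-0.006,0,0],[-0.5,-0.11,-0.009,0.01,0],[-0.5,-0.1525,-0.0125,0.03,0],[-0.5,-0.1525,-0.0125,0.05,0],[-0.5,-0.1525,-0.0125,0.075,0],[-0.5,-0.1525,-0.0125,0.1,0],[-0.5,-0.1525,-0.0125,0.11,0],[-0.5,-0.1525,-0.0125,0.11,0],[-0.5,-0.1525,-0.0125,0.11,0]]'
python3 look.py w9; python3 jars.py
```

```text
clock: 34.23
tool_pos: [0.5718, -0.3563, 0.1718]
orientation: [[-0.096, 0.995, 0.0], [0.995, 0.096, 0.0], [0.0, 0.0, -1.0]]
force: [-0.2, 0.4, 0.2]
grip_width: 0.0697
grasp_force: 0.0
t 34.2333 tcp [ 0.5718 -0.3563  0.1718] shaker [ -71.2 -346.4] toolY 5.52 F [-0.2  0.4  0.2]
blue [ 271   23   75   83 4866] c [308.4  64. ] [ -73.5 -239.8] TL [ -91.8 -221.2] BR [ -53.9 -260.1]
orange [ 280  211   67   68 2057] c [317.6 248.4] [ -68.3 -349.4] TL [ -92.7 -323.9] BR [ -48.2 -371.5]
orange [ 370  422   74   40 2222] c [406.7 442.6] [   2.4 -511.6] TL [ -27.5 -491.6] BR [  33.7 -531.2]
top [([307.4, 214.7], 142), ([420.1, 226.7], 78)]
side [([361.2, 311.8], 216)]
cap [ 0.5708 -0.3515  0.0798] err 0.0013 shaker [ -71.7 -341.6]
```

```bash
python3 -m creep '[[-0.5,-0.001,0.0005,0.015,0],[-0.5,-0.001,0.0005,0.03,0],[-0.5,-0.001,0.0005,0.05,0],[-0.5,-0.001,0.0005,0.07,0],[-0.5,-0.001,0.0005,0.085,0],[-0.5,-0.001,0.0005,0.1,0],[-0.5,-0.001,0.0005,0.112,0],[-0.5,-0.001,0.0005,0.12,0],[-0.5,-0.001,0.0005,0.12,0],[-0.5,-0.001,0.0005,0.12,0]]' 20
python3 -m creep '[[-0.3,0,0,0,0],[-0.1,0,0,0,0],[0.1,0,0,0,0],[0.3,0,0,0,0],[1,0,0,0,0],[1,0,0,0,0],[1,0,0,0,0],[1,0,0,0,0],[1,0,0,0,0],[1,0,0,0,0]]' 20
python3 -m creep '[[1,0,0,-0.01,0],[1,0,0,-0.03,0],[1,0,0,-0.06,0],[1,0,0,-0.09,0],[1,0,0,-0.12,0],[1,0,0,-0.15,0],[1,0,0,-0.18,0],[1,0,0,-0.21,0],[1,0,0,-0.235,0],[1,0,0,-0.235,0]]' 20
python3 -m creep '[[1,0.035,0.006,0,0],[1,0.07,0.012,0,0],[1,0.105,0.018,0,0],[1,0.14,0.024,0,0],[1,0.175,0.03,0,0],[1,0.21,0.036,0,0],[1,0.245,0.042,0,0],[1,0.28,0.048,0,0],[1,0.315,0.054,0,0],[1,0.35,0.06,0,0]]'
python3 look.py w10 | head -1
```

```text
clock: 35.22
tool_pos: [0.5724, -0.3575, 0.0519]
orientation: [[-0.096, 0.995, 0.001], [0.995, 0.096, -0.0], [-0.0, 0.001, -1.0]]
force: [-0.2, 0.4, 0.1]
grip_width: 0.0697
grasp_force: 0.0
clock: 36.05
tool_pos: [0.5719, -0.3576, 0.052]
orientation: [[-0.096, 0.995, 0.0], [0.995, 0.096, -0.001], [-0.001, -0.0, -1.0]]
force: [-2.2, -0.6, 6.0]
grip_width: 0.0477
grasp_force: 20.0
clock: 36.88
tool_pos: [0.575, -0.3577, 0.2928]
orientation: [[-0.096, 0.995, 0.011], [0.995, 0.096, -0.004], [-0.006, 0.011, -1.0]]
force: [1.0, -0.1, -0.3]
grip_width: 0.0475
grasp_force: 20.0
clock: 37.72
tool_pos: [0.5973, -0.0014, 0.2849]
orientation: [[-0.096, 0.995, -0.002], [0.995, 0.096, 0.0], [0.0, -0.002, -1.0]]
force: [0.5, -1.3, -2.1]
grip_width: 0.0475
grasp_force: 20.0
t 37.7167 tcp [ 0.5973 -0.0014  0.2849] shaker [-12.1   4.4] toolY 5.52 F [ 0.5 -1.3 -2.1]
```

```bash
python3 -m creep '[[1,0.025,0.004,0,0],[1,0.05,0.008,0,0],[1,0.077,0.0115,0,0],[1,0.077,0.0115,0.02,0],[1,0.077,0.0115,0.045,0],[1,0.077,0.0115,0.07,0],[1,0.077,0.0115,0.09,0],[1,0.077,0.0115,0.095,0],[1,0.077,0.0115,0.095,0],[1,0.077,0.0115,0.095,0]]'
python3 -m creep '[[1,0,0,0.01,0],[1,0,0,0.02,0],[1,0,0,0.03,0],[1,0,0,0.04,0],[1,0,0,0.05,0],[1,0,0,0.06,0],[1,0,0,0.066,0],[1,0,0,0.068,0],[1,0,0,0.068,0],[1,0,0,0.068,0]]'
python3 look.py w11|head -1
```

```text
clock: 38.6
tool_pos: [0.6024, 0.0748, 0.1916]
orientation: [[-0.096, 0.995, 0.0], [0.995, 0.096, 0.001], [0.001, 0.0, -1.0]]
force: [1.1, 0.1, -0.4]
grip_width: 0.0478
grasp_force: 20.0
clock: 39.43
tool_pos: [0.6025, 0.0747, 0.1236]
orientation: [[-0.096, 0.995, 0.001], [0.995, 0.096, 0.0], [0.0, 0.001, -1.0]]
force: [0.4, -0.3, -1.3]
grip_width: 0.0474
grasp_force: 20.0
t 39.4333 tcp [0.6025 0.0747 0.1236] shaker [ 0.4 79.8] toolY 5.5 F [ 0.4 -0.3 -1.3]
```

Lower, then nudge towards the first jar (gap ≈7 mm).

```bash
python3 -m creep '[[1,0,0,0.004,0],[1,0,0,0.008,0],[1,0,0,0.0108,0],[1,0,0,0.0108,0],[1,-0.0015,0,0.0108,0],[1,-0.003,0,0.0108,0],[1,-0.0045,0,0.0108,0],[1,-0.006,0,0.0108,0],[1,-0.006,0,0.0108,0],[1,-0.006,0,0.0108,0]]'
python3 -m creep '[[1,-0.001,0,0,0],[1,-0.001,0,0,0],[1,-0.002,0,0,0],[1,-0.002,0,0,0],[1,-0.002,0,0,0],[1,-0.002,0,0,0],[1,-0.002,0,0,0],[1,-0.002,0,0,0],[1,-0.002,0,0,0],[1,-0.002,0,0,0]]'
```

```text
clock: 40.32
tool_pos: [0.6029, 0.0685, 0.1127]
orientation: [[-0.096, 0.995, 0.0], [0.995, 0.096, 0.0], [0.0, 0.0, -1.0]]
force: [0.2, 0.4, -1.2]
grip_width: 0.0477
grasp_force: 20.0
clock: 41.15
tool_pos: [0.6029, 0.0683, 0.1128]
orientation: [[-0.097, 0.995, 0.0], [0.995, 0.097, 0.002], [0.002, 0.001, -1.0]]
force: [0.0, 5.4, -1.5]
grip_width: 0.0476
grasp_force: 20.0
```

```bash
python3 -m creep '[[1,0.0005,0,0.0005,0],[1,0.0005,0,0.001,0],[1,0.0005,0,0.0015,0],[1,0.0005,0,0.0015,0],[0.3,0.0005,0,0.0015,0],[0.0,0.0005,0,0.0015,0],[-0.2,0.0005,0,0.0015,0],[-0.4,0.0005,0,0.0015,0],[-0.4,0.0005,0,0.0015,0],[-0.4,0.0005,0,0.0015,0]]'
python3 -m creep '[[-0.4,0,0,-0.02,0],[-0.4,0,0,-0.05,0],[-0.4,0,0,-0.08,0],[-0.4,0,0,-0.11,0],[-0.4,-0.01,-0.03,-0.13,0],[-0.4,-0.03,-0.06,-0.15,0],[-0.4,-0.05,-0.09,-0.17,0],[-0.4,-0.06,-0.11,-0.19,0],[-0.4,-0.06,-0.11,-0.2,0],[-0.4,-0.06,-0.11,-0.2,0]]'
python3 look.py w12; python3 jars.py
```

```text
clock: 41.98
tool_pos: [0.6031, 0.0651, 0.111]
orientation: [[-0.094, 0.996, -0.0], [0.996, 0.094, -0.002], [-0.002, -0.0, -1.0]]
force: [0.5, 0.6, -0.6]
grip_width: 0.0644
grasp_force: 0.0
clock: 42.82
tool_pos: [0.5002, -0.0043, 0.3139]
orientation: [[-0.093, 0.996, 0.006], [0.996, 0.093, -0.001], [-0.002, 0.006, -1.0]]
force: [0.2, 0.5, 0.2]
grip_width: 0.0652
grasp_force: 0.0
t 42.8167 tcp [ 0.5002 -0.0043  0.3139] shaker [-109.    10.8] toolY 5.34 F [0.2 0.5 0.2]
red [289 135   6  13  58] c [292.  140.6] [-127.9   69.4] TL [-130.6   74.5] BR [-125.2   62.7]
red [330 135   5  12  51] c [331.7 140.4] [-90.9  69.6] TL [-92.6  74.4] BR [-87.8  63.5]
red [631 302   9   6  32] c [636.1 304.3] [ 235.9 -101.9] TL [229.8 -99.2] BR [ 241.2 -106.3]
red [598 336  17  15 140] c [606.8 342.6] [ 214.8 -148.6] TL [ 203.3 -140.3] BR [ 226.4 -159.5]
red [618 336  22  18 312] c [629.1 344. ] [ 240.  -150.6] TL [ 225.4 -140.4] BR [ 255.3 -163.5]
blue [ 296    0   30  166 4604] c [311.1  80.4] [-109.8  120.6] TL [-121.6  181.2] BR [-96.6  47.8]
orange [ 416  112   58   57 1149] c [443.  146.7] [18.6 62.2] TL [-10.3  94.6] BR [51.5 40.5]
orange [ 412  171   55   53 1614] c [438.2 199. ] [18.7 10.2] TL [-10.1  38.7] BR [ 50.9 -16.3]
top [([288.0, 217.5], 33)]
side [([360.7, 207.5], 247)]
cap [0.6078 0.0861 0.1193] err 0.0034 shaker [ 6.8 90.5]
```

View pics/w12.png

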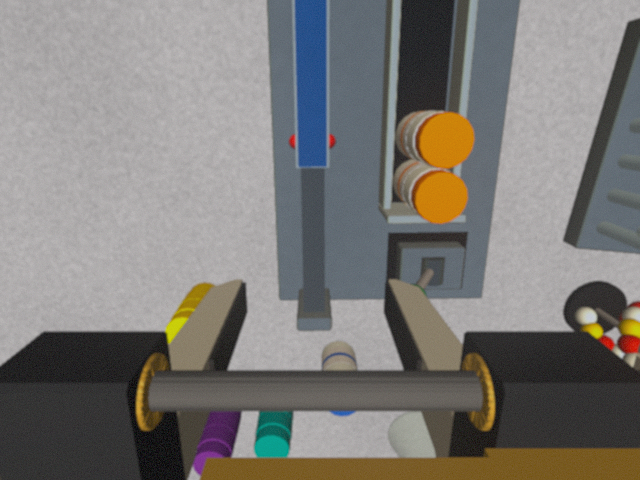

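Both jars stand in the channel against the fence; their caps are at (444,140) and (439,195). The buttons are out at (292,141) and (332,140). Now the first closing step.

```bash
python3 -m creep '[[-0.4,0.02,0,0.02,0],[-0.4,0.04,0,0.05,0],[-0.4,0.0577,0,0.08,0],[-0.4,0.0577,0,0.11,0],[-0.4,0.0577,0,0.14,0],[-0.4,0.0577,0,0.165,0],[-0.4,0.0577,0,0.19,0],[-0.4,0.0577,0,0.205,0],[-0.4,0.0577,0,0.205,0],[-0.4,0.0577,0,0.205,0]]'
python3 look.py w13|head -1
```

```text
clock: 43.8
tool_pos: [0.4929, 0.0552, 0.1045]
orientation: [[-0.098, 0.995, -0.004], [0.995, 0.098, 0.0], [0.001, -0.004, -1.0]]
force: [1.0, 0.4, -0.0]
grip_width: 0.0646
grasp_force: 0.0
t 43.8 tcp [0.4929 0.0552 0.1045] shaker [-110.6   70.7] toolY 5.61 F [ 1.   0.4 -0. ]
```

```bash
python3 -m creep '[[-0.4,-0.0005,0,0.006,0],[-0.4,-0.0005,0,0.0115,0],[-0.4,-0.0005,0,0.0115,0],[0.2,-0.0005,0,0.0115,0],[0.5,-0.0005,0,0.0115,0],[1,-0.0005,0,0.0115,0],[1,-0.0005,0,0.0115,0],[1,-0.0005,0,0.0115,0],[1,-0.0005,0,0.0115,0],[1,-0.0005,0,0.0115,0]]' 60
python3 -m creep '[[1,0,0,0,0],[1,-0.002,0,0,0],[1,-0.004,0,0,0],[1,-0.006,0,0,0],[1,-0.008,0,0,0],[1,-0.01,0,0,0],[1,-0.012,0,0,0],[1,-0.012,0,0,0],[1,-0.012,0,0,0],[1,-0.012,0,0,0]]'
python3 -m creep '[[1,-0.001,0,0,0],[1,-0.002,0,0,0],[1,-0.003,0,0,0],[1,-0.004,0,0,0],[1,-0.005,0,0,0],[1,-0.005,0,0,0],[1,-0.005,0,0,0],[1,-0.005,0,0,0],[1,-0.005,0,0,0],[1,-0.005,0,0,0]]'
```

```text
clock: 44.68
tool_pos: [0.4931, 0.0537, 0.0948]
orientation: [[-0.096, 0.995, -0.001], [0.995, 0.096, -0.0], [-0.0, -0.001, -1.0]]
force: [-1.3, -0.4, 3.3]
grip_width: 0.0296
grasp_force: 60.0
clock: 45.52
tool_pos: [0.4938, 0.0476, 0.0948]
orientation: [[-0.1, 0.995, -0.001], [0.995, 0.1, 0.007], [0.007, 0.0, -1.0]]
force: [-3.7, 9.4, 1.5]
grip_width: 0.0295
grasp_force: 60.0
clock: 46.35
tool_pos: [0.4939, 0.0472, 0.0948]
orientation: [[-0.104, 0.995, -0.0], [0.994, 0.104, 0.013], [0.013, 0.001, -1.0]]
force: [-4.8, 17.3, -0.4]
grip_width: 0.0295
grasp_force: 60.0
```

```bash
python3 -m creep '[[1,-0.001,0,0,0],[1,-0.002,0,0,0],[1,-0.003,0,0,0],[1,-0.003,0,0,0],[1,-0.003,0,0,0],[1,-0.003,0,0,0],[1,-0.003,0,0,0],[1,-0.003,0,0,0],[1,-0.003,0,0,0],[1,-0.003,0,0,0]]'
```

```text
clock: 47.18
tool_pos: [0.4949, 0.037, 0.0948]
orientation: [[-0.1, 0.995, -0.0], [0.995, 0.1, 0.004], [0.004, 0.0, -1.0]]
force: [-3.6, 4.9, 2.9]
grip_width: 0.0295
grasp_force: 60.0
```

```bash
python3 -m creep '[[1,-0.004,0,0,0],[1,-0.008,0,0,0],[1,-0.012,0,0,0],[1,-0.016,0,0,0],[1,-0.02,0,0,0],[1,-0.024,0,0,0],[1,-0.028,0,0,0],[1,-0.031,0,0,0],[1,-0.032,0,0,0],[1,-0.032,0,0,0]]'
python3 -m creep '[[1,0,0,0,0],[1,0,0,0,0],[1,0,0,0,0],[0.5,0,0,0,0],[0,0,0,0,0],[-0.4,0,0,0,0],[-0.4,0,0,0,0],[-0.4,0.015,0,0,0],[-0.4,0.035,0,0,0],[-0.4,0.0515,0,0,0]]'
python3 -m creep '[[-0.4,0,0,0,0],[-0.4,0,0,0,0],[-0.4,0,0,0,0],[-0.4,0,0,0,0],[0.3,0,0,0,0],[0.6,0,0,0,0],[1,0,0,0,0],[1,0,0,0,0],[1,0,0,0,0],[1,0,0,0,0]]' 60
```

```text
clock: 48.02
tool_pos: [0.4984, 0.0024, 0.0948]
orientation: [[-0.097, 0.995, -0.0], [0.995, 0.097, 0.001], [0.001, -0.0, -1.0]]
force: [-3.1, 3.0, 4.8]
grip_width: 0.0294
grasp_force: 60.1
clock: 48.85
tool_pos: [0.4944, 0.0531, 0.0945]
orientation: [[-0.094, 0.996, 0.001], [0.996, 0.094, -0.0], [-0.0, 0.001, -1.0]]
force: [0.5, 0.3, 0.4]
grip_width: 0.0632
grasp_force: 0.0
clock: 49.68
tool_pos: [0.4932, 0.0528, 0.0945]
orientation: [[-0.095, 0.995, -0.001], [0.995, 0.095, -0.001], [-0.001, -0.001, -1.0]]
force: [-7.0, -1.6, 6.7]
grip_width: 0.0297
grasp_force: 11.5
```

```bash
python3 -m creep '[[1,0,0,0,0],[1,-0.002,0,0,0],[1,-0.004,0,0,0],[1,-0.006,0,0,0],[1,-0.008,0,0,0],[1,-0.01,0,0,0],[1,-0.012,0,0,0],[1,-0.014,0,0,0],[1,-0.016,0,0,0],[1,-0.017,0,0,0]]' 60
python3 -m creep '[[1,-0.001,0,0,0],[1,-0.002,0,0,0],[1,-0.003,0,0,0],[1,-0.003,0,0,0],[1,-0.003,0,0,0],[1,-0.003,0,0,0],[1,-0.003,0,0,0],[1,-0.003,0,0,0],[1,-0.003,0,0,0],[1,-0.003,0,0,0]]'
```

```text
clock: 50.52
tool_pos: [0.4941, 0.0446, 0.0945]
orientation: [[-0.104, 0.995, -0.001], [0.995, 0.104, 0.01], [0.01, 0.0, -1.0]]
force: [-2.5, 5.8, -0.3]
grip_width: 0.0292
grasp_force: 60.0
clock: 51.35
tool_pos: [0.495, 0.0355, 0.0946]
orientation: [[-0.099, 0.995, -0.001], [0.995, 0.099, 0.003], [0.003, -0.0, -1.0]]
force: [-3.0, 5.0, -0.4]
grip_width: 0.0295
grasp_force: 60.0
```

```bash
python3 -m creep '[[1,-0.004,0,0,0],[1,-0.008,0,0,0],[1,-0.012,0,0,0],[1,-0.016,0,0,0],[1,-0.02,0,0,0],[1,-0.024,0,0,0],[1,-0.028,0,0,0],[1,-0.031,0,0,0],[1,-0.032,0,0,0],[1,-0.032,0,0,0]]'
python3 -m creep '[[1,0,0,0,0],[1,0,0,0,0],[1,0,0,0,0],[0.5,0,0,0,0],[0,0,0,0,0],[-0.4,0,0,0,0],[-0.4,0,0,-0.02,0],[-0.4,0,0,-0.06,0],[-0.4,0,0,-0.1,0],[-0.4,0,0,-0.14,0]]'
python3 -m creep '[[-0.4,0,0,-0.04,0],[-0.4,0,0,-0.07,0],[-0.4,0,0,-0.07,0],[-0.4,0,0,-0.07,0],[-0.4,0,0,-0.07,0],[-0.4,0,0,-0.07,0],[-0.4,0,0,-0.07,0],[-0.4,0,0,-0.07,0],[-0.4,0,0,-0.07,0],[-0.4,0,0,-0.07,0]]'
python3 look.py w14
```

```text
clock: 52.18
tool_pos: [0.4982, 0.0046, 0.0946]
orientation: [[-0.098, 0.995, -0.0], [0.995, 0.098, 0.004], [0.004, 0.0, -1.0]]
force: [-2.7, 7.5, -0.7]
grip_width: 0.0293
grasp_force: 60.0
clock: 53.02
tool_pos: [0.4989, -0.0006, 0.2363]
orientation: [[-0.093, 0.996, -0.0], [0.996, 0.093, -0.001], [-0.001, -0.0, -1.0]]
force: [1.4, -1.1, -0.4]
grip_width: 0.0629
grasp_force: 0.0
clock: 53.85
tool_pos: [0.4985, 0.0015, 0.3041]
orientation: [[-0.096, 0.995, -0.001], [0.995, 0.096, 0.0], [0.0, -0.001, -1.0]]
force: [-1.3, 0.6, 0.3]
grip_width: 0.065
grasp_force: 0.0
t 53.85 tcp [0.4985 0.0015 0.3041] shaker [-110.1   16.7] toolY 5.52 F [-1.3  0.6  0.3]
red [292 142   6  14  64] c [294.8 148.3] [-127.7   69.5] TL [-130.1   75.1] BR [-124.8   62.6]
red [333 142   6  13  60] c [335.  148.3] [-91.   69.5] TL [-92.9  75.1] BR [-87.2  63.5]
red [627 325   4   7  17] c [628.4 328.2] [ 221.  -115.9] TL [ 218.6 -112.2] BR [ 224.8 -120.5]
red [609 347  14  12  81] c [616.  352.1] [ 214.6 -145. ] TL [ 205.6 -138.7] BR [ 224.1 -153.6]
red [627 348  11  16 121] c [632.  354.5] [ 232.5 -148. ] TL [ 225.2 -139.9] BR [ 241.9 -159.9]
blue [ 300   36   29  242 6526] c [314.7 152.4] [-109.4   67.2] TL [-121.3  159.5] BR [-95.6 -52.3]
blue [417  41  61  11 533] c [446.7  45.2] [ -0.7 153.6] TL [-25.4 156.7] BR [ 25.7 148.4]
blue [327 411  36  15 399] c [344.3 417.3] [ -76.6 -222.2] TL [ -95.9 -213.7] BR [ -55.4 -234.1]
orange [ 417  120   65  114 3192] c [446.5 184.9] [19.3 33.3] TL [-14.3  94.1] BR [ 60.4 -16.9]
```

The sleeve is locked at 0.048 with the buttons out. Last step.

```bash
python3 -m creep '[[-0.4,0.02,0,0.02,0],[-0.4,0.04,0,0.05,0],[-0.4,0.0525,0,0.08,0],[-0.4,0.0525,0,0.11,0],[-0.4,0.0525,0,0.14,0],[-0.4,0.0525,0,0.17,0],[-0.4,0.0525,0,0.195,0],[-0.4,0.0525,0,0.21,0],[-0.4,0.0525,0,0.21,0],[-0.4,0.0525,0,0.21,0]]'
python3 -m creep '[[-0.4,0,0,0,0],[0.2,0,0,0,0],[0.5,0,0,0,0],[1,0,0,0,0],[1,0,0,0,0],[1,0,0,0,0],[1,0,0,0,0],[1,0,0,0,0],[1,0,0,0,0],[1,0,0,0,0]]' 60
python3 -m creep '[[1,0,0,0,0],[1,-0.002,0,0,0],[1,-0.004,0,0,0],[1,-0.006,0,0,0],[1,-0.008,0,0,0],[1,-0.01,0,0,0],[1,-0.012,0,0,0],[1,-0.014,0,0,0],[1,-0.016,0,0,0],[1,-0.017,0,0,0]]' 60
python3 -m creep '[[1,-0.001,0,0,0],[1,-0.002,0,0,0],[1,-0.003,0,0,0],[1,-0.003,0,0,0],[1,-0.003,0,0,0],[1,-0.003,0,0,0],[1,-0.003,0,0,0],[1,-0.003,0,0,0],[1,-0.003,0,0,0],[1,-0.003,0,0,0]]'
```

```text
clock: 54.73
tool_pos: [0.4935, 0.0539, 0.0943]
orientation: [[-0.096, 0.995, -0.001], [0.995, 0.096, 0.0], [0.0, -0.001, -1.0]]
force: [-0.5, 0.5, 0.2]
grip_width: 0.0652
grasp_force: 0.0
clock: 55.57
tool_pos: [0.4931, 0.0536, 0.095]
orientation: [[-0.096, 0.995, -0.001], [0.995, 0.096, -0.001], [-0.001, -0.001, -1.0]]
force: [-2.5, -0.7, 5.6]
grip_width: 0.0294
grasp_force: 60.0
clock: 56.4
tool_pos: [0.494, 0.0452, 0.095]
orientation: [[-0.104, 0.995, -0.0], [0.995, 0.104, 0.01], [0.01, 0.001, -1.0]]
force: [-3.8, 5.5, 5.0]
grip_width: 0.0294
grasp_force: 60.0
clock: 57.23
tool_pos: [0.4949, 0.0366, 0.095]
orientation: [[-0.1, 0.995, -0.0], [0.995, 0.1, 0.003], [0.003, -0.0, -1.0]]
force: [-3.6, 3.6, 5.1]
grip_width: 0.0294
grasp_force: 60.5
```

```bash
python3 -m creep '[[1,-0.004,0,0,0],[1,-0.008,0,0,0],[1,-0.012,0,0,0],[1,-0.016,0,0,0],[1,-0.02,0,0,0],[1,-0.024,0,0,0],[1,-0.028,0,0,0],[1,-0.03,0,0,0],[1,-0.031,0,0,0],[1,-0.031,0,0,0]]'
python3 -m creep '[[1,0,0,0,0],[1,0,0,0,0],[1,0,0,0,0],[0.5,0,0,0,0],[0,0,0,0,0],[-0.4,0,0,0,0],[-0.4,0,0,-0.02,0],[-0.4,0,0,-0.06,0],[-0.4,0,0,-0.1,0],[-0.4,0,0,-0.14,0]]'
python3 -m creep '[[-0.4,0,0,-0.04,0],[-0.4,0,0,-0.07,0],[-0.4,0,0,-0.07,0],[-0.4,0,0,-0.07,0],[-0.4,0,0,-0.07,0],[-0.4,0,0,-0.07,0],[-0.4,0,0,-0.07,0],[-0.4,0,0,-0.07,0],[-0.4,0,0,-0.07,0],[-0.4,0,0,-0.07,0]]'
python3 look.py w15
```

```text
clock: 58.07
tool_pos: [0.4981, 0.0056, 0.095]
orientation: [[-0.099, 0.995, -0.0], [0.995, 0.099, 0.003], [0.003, 0.0, -1.0]]
force: [-2.6, 4.2, 3.9]
grip_width: 0.0293
grasp_force: 60.6
clock: 58.9
tool_pos: [0.4984, 0.0019, 0.2357]
orientation: [[-0.095, 0.996, -0.001], [0.996, 0.095, -0.0], [-0.0, -0.001, -1.0]]
force: [1.5, 0.1, -0.3]
grip_width: 0.063
grasp_force: 0.0
clock: 59.73
tool_pos: [0.4984, 0.003, 0.3041]
orientation: [[-0.096, 0.995, -0.001], [0.995, 0.096, 0.0], [0.0, -0.001, -1.0]]
force: [-0.2, 0.1, -1.1]
grip_width: 0.0653
grasp_force: 0.0
t 59.7333 tcp [0.4984 0.003  0.3041] shaker [-110.1   18.2] toolY 5.51 F [-0.2  0.1 -1.1]
red [292 144   6  13  61] c [294.7 149.9] [-127.7   69.6] TL [-130.1   74.8] BR [-124.8   63.2]
red [333 144   6  13  57] c [334.8 149.8] [-91.1  69.7] TL [-92.8  74.9] BR [-87.1  63.2]
red [609 348  14  11  62] c [615.9 352.6] [ 214.7 -144.1] TL [ 205.9 -138.5] BR [ 224.1 -152.1]
red [627 349  11  17 130] c [631.7 356.1] [ 232.6 -148.5] TL [ 225.5 -139.7] BR [ 242.5 -161. ]
blue [ 301  101   28  223 5712] c [315.1 208. ] [-109.1   18.7] TL [-121.   111.4] BR [ -95. -101.]
blue [413 105  58   8 397] c [440.7 108. ] [ -0.9 105.9] TL [-25.  108.3] BR [ 25.7 101.8]
blue [327 411  36  16 433] c [344.2 417.9] [ -76.7 -221.4] TL [ -95.9 -212.2] BR [ -55.3 -233.9]
orange [ 417  122   64  114 3164] c [446.  187.4] [19.1 32.3] TL [-14.1  93.9] BR [ 59.6 -17.5]
```

View pics/w15.png

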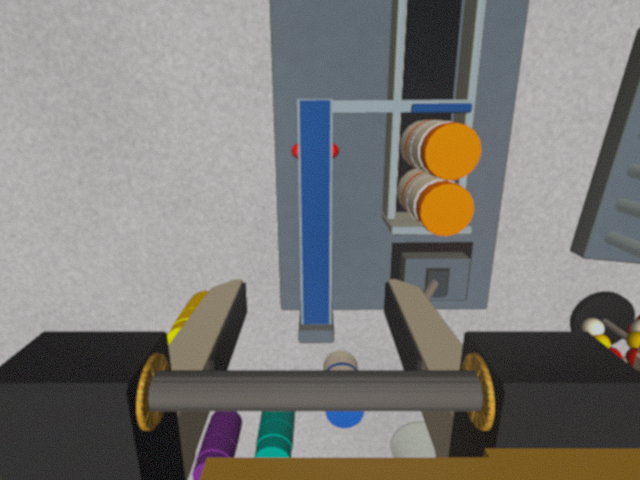

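The clamp plate at (441,106) is beside the jar row, the buttons stand out at (295,150) and (335,150), and the sleeve is at 0. Now the lever.

```bash
python3 -m creep '[[0.2,-0.02,0.01,0,0],[0.6,-0.045,0.025,0,0],[1,-0.07,0.04,0,0],[1,-0.088,0.05,0,0],[1,-0.088,0.05,0.02,0],[1,-0.088,0.05,0.05,0],[1,-0.088,0.05,0.08,0],[1,-0.088,0.05,0.1,0],[1,-0.088,0.05,0.11,0],[1,-0.088,0.05,0.11,0]]' 20
python3 -m creep '[[1,0,0,0.015,0],[1,0,0,0.03,0],[1,0,0,0.045,0],[1,0,0,0.054,0],[1,0,0,0.054,0],[1,0,0,0.054,0],[1,0,0,0.054,0],[1,0,0,0.054,0],[1,0,0,0.054,0],[1,0,0,0.054,0]]'
python3 look.py w16 | grep -E "^t|green"
python3 -m creep '[[1,0,0.008,0,0],[1,0,0.016,0,0],[1,0,0.024,0,0],[1,0,0.032,0,0],[1,0,0.04,0,0],[1,0,0.048,0,0],[1,0,0.056,0,0],[1,0,0.064,0,0],[1,0,0.072,0,0],[1,0,0.076,0,0]]'
python3 look.py w17 | grep -E "^t|green"
```

```text
clock: 60.62
tool_pos: [0.5553, -0.08, 0.1923]
orientation: [[-0.096, 0.995, -0.005], [0.995, 0.096, 0.001], [0.001, -0.005, -1.0]]
force: [-0.7, -0.4, 1.2]
grip_width: 0.0035
grasp_force: 0.0
clock: 61.45
tool_pos: [0.5572, -0.0798, 0.1413]
orientation: [[-0.096, 0.995, 0.001], [0.995, 0.096, -0.0], [-0.0, 0.001, -1.0]]
force: [-0.1, 0.6, -0.6]
grip_width: 0.0008
grasp_force: 0.0
t 61.45 tcp [ 0.5572 -0.0798  0.1413] shaker [-59.4 -69.8] toolY 5.5 F [-0.1  0.6 -0.6]
green [ 381  282   58   50 2395] c [409.8 308.2] [-16.5 -69.5] TL [-29.9 -56.9] BR [ -2.5 -81.4]
clock: 62.33
tool_pos: [0.6336, -0.0722, 0.1402]
orientation: [[-0.096, 0.995, 0.0], [0.995, 0.096, 0.0], [0.0, 0.0, -1.0]]
force: [0.6, -0.1, -0.1]
grip_width: 0.0003
grasp_force: 0.4
t 62.3333 tcp [ 0.6336 -0.0722  0.1402] shaker [ 17.3 -69.5] toolY 5.51 F [ 0.6 -0.1 -0.1]
green [ 355  287   57   46 2045] c [383.4 311.4] [ 48.5 -70.2] TL [ 35.6 -58.5] BR [ 61.9 -81. ]
```

```bash
python3 -m creep '[[1,0,0.003,0,0],[1,0,0.006,0,0],[1,0,0.009,0,0],[1,0,0.011,0,0],[1,0,0.012,0,0],[1,0,0.013,0,0],[1,0,0.013,0,0],[1,0,0.013,0,0],[1,0,0.013,0,0],[1,0,0.013,0,0]]'
python3 look.py w18 | grep -E "^t|green"
```

```text
clock: 63.22
tool_pos: [0.6455, -0.0713, 0.1408]
orientation: [[-0.096, 0.995, 0.0], [0.995, 0.096, 0.0], [0.0, 0.001, -1.0]]
force: [-1.1, -0.0, -1.2]
grip_width: 0.0005
grasp_force: 0.2
t 63.2167 tcp [ 0.6455 -0.0713  0.1408] shaker [ 29.3 -69.7] toolY 5.5 F [-1.1 -0.  -1.2]
green [ 353  282   55   50 2208] c [380.8 308. ] [ 59.3 -69. ] TL [ 46.7 -56.6] BR [ 72.2 -81. ]
```

Ball ≈58. Push a little further until the stop resists, then retreat and look from all cameras.

```bash
python3 -m creep '[[1,0,0.001,0,0],[1,0,0.002,0,0],[1,0,0.003,0,0],[1,0,0.003,0,0],[1,0,0.003,0,0],[1,0,0.003,0,0],[1,0,0.003,0,0],[1,0,0.003,0,0],[1,0,0.003,0,0],[1,0,0.003,0,0]]'
python3 -m creep '[[1,0,-0.01,0,0],[1,0,-0.02,-0.01,0],[1,0,-0.02,-0.04,0],[1,0,-0.02,-0.08,0],[1,0,-0.03,-0.12,0],[1,-0.03,-0.04,-0.15,0],[1,-0.06,-0.06,-0.16,0],[1,-0.09,-0.08,-0.16,0],[1,-0.12,-0.1,-0.16,0],[1,-0.15,-0.12,-0.16,0]]'
python3 -m creep '[[1,-0.03,-0.02,0,0],[1,-0.06,-0.04,0,0],[1,-0.09,-0.06,0,0],[1,-0.12,-0.06,0,0],[1,-0.15,-0.06,0,0],[1,-0.15,-0.06,0,0],[1,-0.15,-0.06,0,0],[1,-0.15,-0.06,0,0],[1,-0.15,-0.06,0,0],[1,-0.15,-0.06,0,0]]'
python3 jars.py; python3 - <<'E'
from h import *
t=cv2.imread("pics/top_l.png");s=cv2.imread("pics/side_l.png")
g=lambda im:np.clip(255*(im/255.)**.6,0,255).astype(np.uint8)
a=cv2.resize(t[180:310,225:465],(480,260),interpolation=2);b=cv2.resize(s[180:350,250:430],(360,340),interpolation=2)
c=np.zeros((600,480,3),np.uint8);c[:260]=a;c[260:,:360]=b;cv2.imwrite("pics/fin.png",g(c))
T=vision.camera_params("top");S=vision.camera_params("side");u=[]
for im in(t,s):
    m=cv2.inRange(cv2.cvtColor(im,cv2.COLOR_BGR2HSV),(50,120,40),(75,255,255));k,l,st,ce=cv2.connectedComponentsWithStats(m);i=1+np.argmax(st[1:,4]);u.append(ce[i])
print("ball",u,tri([(T,u[0]),(S,u[1])]))
E
```

```text
clock: 64.1
tool_pos: [0.6473, -0.0711, 0.1404]
orientation: [[-0.096, 0.995, -0.002], [0.995, 0.096, -0.0], [-0.0, -0.002, -1.0]]
force: [-5.4, 0.1, 2.1]
grip_width: 0.0002
grasp_force: 2.7
clock: 64.93
tool_pos: [0.5437, -0.2333, 0.3026]
orientation: [[-0.096, 0.995, 0.006], [0.995, 0.096, -0.002], [-0.002, 0.006, -1.0]]
force: [0.8, -1.0, -1.0]
grip_width: 0.0006
grasp_force: 0.0
clock: 65.77
tool_pos: [0.4988, -0.3852, 0.3014]
orientation: [[-0.099, 0.995, 0.001], [0.995, 0.099, -0.0], [-0.0, 0.001, -1.0]]
force: [0.2, 1.1, -0.0]
grip_width: 0.0007
grasp_force: 0.0
top [([300.0, 215.5], 293)]
side [([357.4, 204.7], 27), ([362.2, 215.2], 33)]
cap [0.598  0.0443 0.1584] err 0.0022 shaker [-7.  49.9]
cap [0.6113 0.0466 0.1164] err 0.0008 shaker [ 6.4 50.9]
ball [array([334.10344828, 193.51724138]), array([387.5, 225. ])] (array([ 0.67333487, -0.06702544,  0.15319044]), [0.0017887493624455515, 0.0017887493624456964])
```

View pics/fin.png

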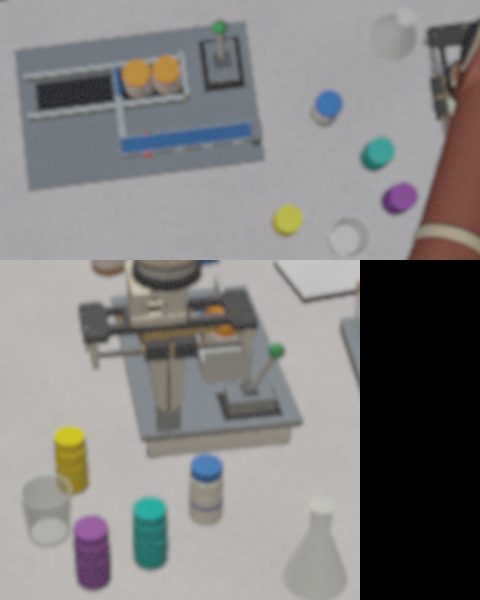

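The lever's ball is at shaker x ≈ 57 and came up against its stop at 5.4 N. The jars stand in a row, the clamp is closed with both buttons out, and the bystanders look untouched. Handing in.

```bash
python3 -c "
from workcell import job
print(job.close_job())"
```

```text
the job is handed in; nothing more can be done
None
```

I handed the job in at about 66 s: the clamp was opened to the widest hole, both orange-capped jars were stood against the fence, the clamp was closed to the 2-jar hole with both buttons out (about 5 mm from plate to row by measurement), and the start lever was then pushed over to its stop; during opening, one draw slipped and pulled at about 42 N, over the 20 N advised.

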